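# Put the model-repair kit back in its places

## Task

Put away the kit lying in front of you (not the clutter at the far right): lay the blue battery pack flat on the sloping charging rest, in line with it, plain end down against the wooden cleat and wires uphill, and set the red hex key set, the small green carton and the brass bushing (upright on its flange) each on the foam tile whose yellow silhouette matches it, centred and lined up with the silhouette. Leave the black battery where it is.

Things in the scene. Friction and masses are not known exactly. Their poses are not given: they have to be found in the camera images.
- battery_mid (a point): the blue battery pack, lying flat; this point is the centre of its block (105 long x 36 wide x 27 mm high), 13.5 mm above its underside. Its y axis runs along the length towards the plain end, its x axis across the width, z up. Red and black wires leave the other end (-y); grip it across the 36 mm width.
- battery_plug (a point): the yellow plug on the blue battery's wires, 104.5 mm from the centre of the block towards its -y end; it is stiffly part of the pack, its outer end 113 mm from the centre of the block
- hex_keys_mid (a point): the red folding hex key set, 22 wide x 90 long x 18 mm high, lying flat; this point is its centre, 9 mm above its underside. y runs along its length (either end is alike), z up.
- green_box_mid (a point): the small green-and-white carton, 75 (x) x 55 (y) x 50 mm high; this point is its centre, 25 mm above its underside, z up. Grip it across its 55 mm side (y); either way round is alike.
- bushing_mid (a point): the turned brass bushing standing on its flange, 32 mm diameter at the flange (the foot), narrower above, 26 mm high; this point is its centre, 13 mm above its underside, z up
- charge_rest_deck: deck of the fixed charging rest: aluminium with blue liner, 118 mm long x 66 wide, rising 15 degrees away from the robot, with a wooden cleat (9 mm high, 8 thick) across its low end. Origin on the liner at the middle of the cleat's uphill face, 14 mm above the bench; x up the slope, y along the cleat, z square out of the liner. A battery in place has its block's centre near x = 54, z = 13.5 mm.
- tile_long: fixed dark foam tile, 110 (x) x 84 (y) x 4 mm, with a long yellow bar silhouette (94 x 26 mm) along its x axis: for the hex key set. Origin at the centre of the underside, the silhouette is centred above it; top 4 mm above the bench.
- tile_block: fixed dark foam tile of the same size with a broad yellow rectangle (78 mm along x, 58 mm along y): for the green carton. Origin at the centre of the underside, the rectangle is centred above it; top 4 mm above the bench.
- tile_spot: fixed dark foam tile of the same size with a small yellow round spot (35 mm): for the brass bushing. Origin at the centre of the underside, the spot is centred above it; top 4 mm above the bench.
- black_battery: bystander: the black battery pack, same shape as the blue one, lying to the right of the work, 35 x 166 x 28 mm over all with its wires; leave it where it lies. Origin at the centre of its underside, y along its length (block from y = -22 to +83 mm).
Not all that is in view belongs to the job. What is shaped like the tile_long but turquoise or white is not meant.

How it is judged:
By the outcome, as a careful person would: the job done as asked, in the order asked, and still so for the second after the job is handed in, with the robot touching nothing.
It also fails if it takes over 99 s, if anything falls off the work surface, if the arm or the gripper's body presses on something with over 40 N, if the wrist force passes 120 N, or if a joint passes its speed limit or range.

## Robot

A 6-joint arm with a two-finger parallel gripper is mounted at the origin on a cart in front of the work surface, level with it; the furniture and walls round the work are solid. World frame = base frame: x ahead of the robot, y to its left, z up, the work surface at z = 0. Lengths are in m, angles in rad, forces in N, time in s.
With the tool pointing down it reaches from about 0.35 to 0.775 m from the base axis. Payload 5.5 kg.
Tool frame: the origin (TCP) lies midway between the tips of the shut fingers; the grasp point (between the pads) lies 19 mm behind it; z points along the fingers, y is the line along which they close (so a half turn about z gives the same grasp; the last joint's range is limited). The gripper opens to 85 mm and grips with 20 to 120 N. Pads are 22 mm wide; open, the fingers measure 114 mm over their backs; the gripper's body (76 mm by 85 mm) begins 54 mm behind the grasp point. The pads swing forward as they close: fully open they stand 13 mm farther back than shut.
Start: joints at [-1.257, 0.313, 0.046, 1.304, 0, 1.431], TCP at [0.252, -0.517, 0.203] pointing down, gripper open.
Joint ranges: [-2.76, 2.76], [-0.86, 1.69], [-1.03, 1.26], [-2.2, 2.34], [-1.47, 1.5], [-3.14, 3.14]. Speed limits (rad/s): [2.57, 2.57, 3.14, 3.14, 3.14, 3.14].

## Interface

Orientations are given as a unit quaternion [w, x, y, z].
In Python, from workcell import env gives the robot as it stands.
- The arm moves only by the tool move_arm, never from a script. Its argument "targets" is a list of rows, each a list of 3 entries, a list of its own where there are three numbers: the shift along the tool's x, y, z in mm, then the turn, a rotation vector about the tool's x, y, z in units of 10 degrees (1.0 is 10 degrees), then the closure, from -1 (fully open) to 1 (shut). In form: [[[dx, dy, dz], [ax, ay, az], gripper], ...]. A call has 1 to 5 rows; each row is the pose to reach, as a shift and turn from the pose commanded when the call began, along the tool's axes at that moment; what a row does not reach only later rows make up. A row lasts 1/8 s, in which the tool goes at most 62.5 mm and 10.7 degrees, less where a joint would pass 70% of its speed; a pose out of reach is approached as far as the arm can. A call with a gripper value outside its range is refused whole. The fingers move at their own pace and stop on an object; "squeeze" is the grip in N (left out, the last holds). Time passes only in rows, so rows that repeat a pose let the fingers close. It gives the time, the measured TCP pose, the force, the opening and the grip force at its end, in the units of the state.
- env.get_state(): the state, without advancing time (a new reading comes with each control period).
- env.read_camera(name): name is "side" or "top" or "wrist"; returns a dict with "pixels" (480x640x3 uint8, red, green, blue), "fovy" (degrees; the focal length in pixels is half the picture's height over the tangent of half this angle, whatever the lens; pixels are square), "cx", "cy" (the principal point, pixels), "extrinsics" (4x4, takes a point from world to camera coordinates); the wrist camera has in their place "mount" (4x4, takes a point from camera to tool coordinates, whose origin is the TCP and whose axes are the flange's). Camera axes: x right, y up, looking along -z (the intrinsics and any distortion apply to the point x, -y, -z); pixel columns grow to the right and rows downward; lengths in m; the calibration is good to about 2 mm. The wrist camera is an equidistant fisheye: a pixel r from the principal point sees the ray r / f radians off the axis. A picture is of the moment at which its call begins: read the wrist's pose just before it. There is no depth.
- env.hand_in(): hands the job in; it is judged then, once.
Trained networks look in a picture, given as the dict that the camera call returned (one of the last four; its "shot" number tells which), for a name from the list of things; names that differ only in an ending like _2 or _b are one class to them, and where a whole thing is asked for, a point or a joint stands for the part that bears it (a point fixed in the world has none). Each returns a list of dicts, best first, with "confidence" (0 to 1); they miss things now and then, are a little off and sometimes report something else, mostly with a low value. They report only what shows in the picture. A call takes as long as a camera call. They do not tell look-alikes from the thing itself.
- env.spot_in(thing, picture): "centre" ([x, y, z] in m, in world coordinates, good to about 4 mm: the middle of the surface that is visible of it).
- env.regions_of(thing, picture): "mask" (480x640 bool, what is visible of it).
- env.landmark_of(thing, picture): "centre" ([x, y, z] in m, in world coordinates, good to about 4 mm: a listed point, or the origin of a listed thing).
The state is a dict: "clock": time; "joint_pos": joint angles; "qvel": joint speeds; "tau": joint torques, N m; "tcp_pos": TCP position; "orientation": TCP orientation; "wrist_force": force on the tool from outside, world axes, zero at the start; "ft_torque": the same for the moment, N m; "finger_gap": finger opening in m; "grip_force": force on a finger pad.
Only numpy, scipy, OpenCV 4.12 (cv2) and the standard library are available. Lean on these libraries where they do the work, as an engineer would, in place of code of your own. Each camera call takes 0.05 s, during which the arm holds its last target. There are 200 camera calls.

## Working session

There is one attempt and no reset: what is moved stays moved. The work goes in short steps, Python scripts to look and compute and a tool call to move; the robot and the scene stay as the last step left them, time stands still between calls to the robot, and variables do not carry over. Pictures are saved under pics/ and viewed, at most 15 in all, crops included, and the job is handed in when it is done.

Besides the shell and the picture viewer there is one more tool, called after "Request:" as name(argument=value, ...), one argument or row to a line, values as JSON. move_arm: Moves the arm, as the interface text tells. Its arguments: {"type":"object","properties":{"targets":{"type":"array","items":{"type":"array"}},"squeeze":{"type":"number"}},"required":["targets"]}

```bash
mkdir -p pics; ls
cat > h.py <<'E'
import numpy as np, cv2
from scipy.spatial.transform import Rotation as R
from workcell import env
def save(p,n): cv2.imwrite(f'pics/{n}.png',p['pixels'][:,:,::-1])
def f_of(p): return 240/np.tan(np.radians(p['fovy'])/2)
def plane(p,uv,z):
    "pixels (fixed cams) -> world at height z"
    E=p['extrinsics'];f=f_of(p);uv=np.atleast_2d(uv).astype(float)
    d=np.c_[(uv[:,0]-p['cx'])/f,-(uv[:,1]-p['cy'])/f,-np.ones(len(uv))]@E[:3,:3]
    c=-E[:3,:3].T@E[:3,3]
    return c+d*((z-c[2])/d[:,2])[:,None]
def proj(p,X):
    E=p['extrinsics'];f=f_of(p);c=np.atleast_2d(X)@E[:3,:3].T+E[:3,3]
    return np.c_[p['cx']+f*c[:,0]/-c[:,2],p['cy']-f*c[:,1]/-c[:,2]]
E
python3 - <<'E'
from h import *
for c in ['top','side']:
    p=env.read_camera(c); save(p,c+'0'); print(c,p['fovy'],p['cx'],p['cy'],[k for k in p])
    print(np.round(-p['extrinsics'][:3,:3].T@p['extrinsics'][:3,3],3))
    for t in ['battery_mid','battery_plug','hex_keys_mid','green_box_mid','bushing_mid','charge_rest_deck','tile_long','tile_block','tile_spot','black_battery']:
        r=env.landmark_of(t,p)
        print(t,[(np.round(a['centre'],3).tolist(),round(a['confidence'],2),np.round(proj(p,a['centre'])[0]).tolist()) for a in r[:4]])
s=env.get_state();print(s)
E
```

```text
pics
top 54.35308122545925 321.7158522535022 241.58404241612652 ['pixels', 'fovy', 'cx', 'cy', 'extrinsics', 'shot']
[ 0.37  -0.075  1.04 ]
battery_mid [([0.466, -0.313, 0.014], 0.75, [446.0, 257.0])]
battery_plug [([0.568, -0.329, 0.003], 0.6, [449.0, 212.0]), ([0.625, 0.251, 0.001], 0.44, [193.0, 195.0]), ([0.468, 0.172, 0.01], 0.18, [226.0, 261.0])]
hex_keys_mid [([0.47, 0.17, 0.011], 0.9, [227.0, 261.0]), ([0.63, -0.23, 0.001], 0.38, [404.0, 187.0])]
green_box_mid [([0.491, 0.024, 0.027], 0.82, [291.0, 249.0]), ([0.484, -0.117, 0.013], 0.33, [356.0, 251.0])]
bushing_mid [([0.482, -0.112, 0.017], 0.54, [354.0, 252.0]), ([0.671, -0.062, -0.002], 0.48, [329.0, 171.0]), ([0.564, -0.442, -0.004], 0.45, [500.0, 213.0])]
charge_rest_deck [([0.395, 0.311, 0.014], 0.93, [162.0, 296.0]), ([0.562, -0.44, -0.002], 0.62, [499.0, 214.0]), ([0.672, -0.062, -0.0], 0.44, [329.0, 171.0])]
tile_long [([0.354, -0.025, -0.004], 0.7, [316.0, 312.0]), ([0.322, 0.155, -0.0], 0.65, [234.0, 328.0]), ([0.628, -0.23, 0.001], 0.64, [403.0, 187.0])]
tile_block [([0.674, -0.063, -0.002], 0.7, [329.0, 170.0])]

[... 1006 characters left out ...]
)]
{'clock': 1.1, 'joint_pos': array([-1.25654518e+00,  3.13161840e-01,  4.61142090e-02,  1.30358026e+00,
       -8.10566657e-06,  1.43119816e+00]), 'qvel': array([-0.00011065,  0.00013668, -0.00034444,  0.00115304, -0.00140152,
        0.00033586]), 'tau': array([-6.56487573e-04, -4.80486345e+01,  2.98813444e+01,  5.10820846e-04,
       -3.44559057e-04,  1.37903112e-05]), 'tcp_pos': array([ 0.25210517, -0.5168538 ,  0.20295074]), 'orientation': array([8.42490511e-05, 9.74362896e-01, 2.24982086e-01, 3.30759703e-06]), 'wrist_force': array([-0.152579  , -0.35144483,  0.71562503]), 'ft_torque': array([-0.02192171, -0.00938388, -0.02568857]), 'grip_force': 0.0, 'finger_gap': 0.08527403542104041}
```

Run:
```python
import cv2
a=cv2.imread('pics/top0.png')
cv2.imwrite('pics/top0c.png',cv2.resize(a[130:370,120:540],(800,457),interpolation=cv2.INTER_CUBIC))
```

```text
(no output)
```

View pics/top0c.png

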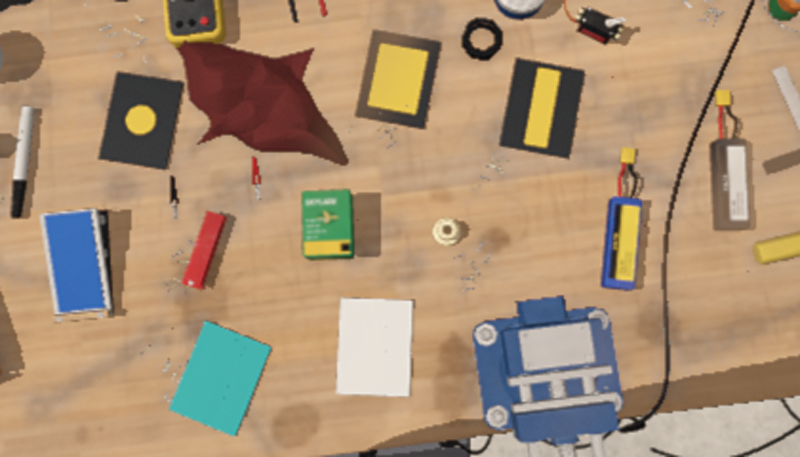

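View pics/side0.png

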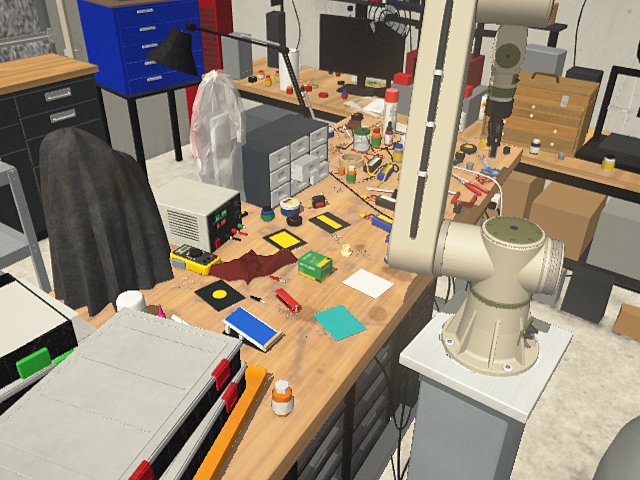

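The dark tile with the yellow bar at top-cam px (404,187) is the tile_long. The turquoise (234,328) and white (316,312) sheets are decoys. The other positions I need:
- blue battery (446,257), with its wires towards the top and its plain end towards the robot
- black battery (503,225), which stays
- hex keys (227,261)
- carton (291,249)
- bushing (354,252)
- tile_block (329,170)
- tile_spot (194,194)
- rest (160,270)

```bash
cat >> h.py <<'E'
def rect(p,mask,z):
    "minAreaRect of largest blob, in world at height z: centre, yaw(deg) of long side, sizes mm"
    m=mask.astype(np.uint8); n,l,st,_=cv2.connectedComponentsWithStats(m)
    if n<2: return None
    k=1+np.argmax(st[1:,4]); c=max(cv2.findContours((l==k).astype(np.uint8),0,1)[0],key=len)[:,0,:]
    w=plane(p,c,z); (cx,cy),(a,b),t=cv2.minAreaRect((w[:,:2]*1000).astype(np.float32))
    if a<b: a,b,t=b,a,t+90
    return np.round([cx,cy,(t+90)%180-90,a,b],1).tolist()
def go(pos,q):
    "shift mm & rotvec/10deg from current measured pose"
    s=env.get_state(); Rt=R.from_quat(np.roll(s['orientation'],-1)); Rg=q
    return np.round(Rt.inv().apply(np.array(pos)-s['tcp_pos'])*1000,1),np.round(np.degrees((Rt.inv()*Rg).as_rotvec())/10,2)
def down(yaw): return R.from_euler('z',yaw,degrees=True)*R.from_euler('x',180,degrees=True)
E
python3 - <<'E'
from h import *
p=env.read_camera('top'); hsv=cv2.cvtColor(p['pixels'],cv2.COLOR_RGB2HSV)
def near(px,r=40):
    m=np.zeros((480,640),np.uint8); cv2.circle(m,px,r,1,-1); return m>0
H,S,V=[hsv[:,:,i].astype(int) for i in range(3)]
yel=(H>20)&(H<32)&(S>140)&(V>120)
for n,c,z in [('tile_long',(404,187),.004),('tile_block',(329,170),.004),('tile_spot',(194,194),.004)]:
    print(n,rect(p,yel&near(c,26),z), rect(p,(V<80)&near(c,32)|yel&near(c,26),z))
red=((H<6)|(H>172))&(S>150)&(V>80)
print('hex',rect(p,red&near((227,261),28),.018))
blue=(H>100)&(H<125)&(S>120)
print('rest blue',rect(p,blue&near((160,268),40),.03))
print('batt',rect(p,(blue|yel)&near((447,259),30),.027))
for t,z in [('battery_mid',.027),('hex_keys_mid',.018),('green_box_mid',.05),('bushing_mid',.013),('charge_rest_deck',.03),('black_battery',.02)]:
    r=env.regions_of(t,p); print(t,[(round(a['confidence'],2),rect(p,a['mask'],z)) for a in r[:2]])
E
```

```text
tile_long [630.5, -231.5, -12.6, 95.7, 28.8] [629.5, -231.4, -12.8, 106.5, 81.3]
tile_block [670.8, -61.5, -12.5, 79.2, 59.9] [669.0, -66.9, -12.6, 105.8, 71.0]
tile_spot [629.4, 249.0, 0.8, 35.4, 34.7] [628.7, 248.3, -10.6, 107.1, 82.4]
hex [468.8, 167.8, -18.4, 88.9, 24.8]
rest blue [458.1, 314.8, 10.0, 116.1, 51.6]
batt [465.3, -314.1, -8.9, 83.1, 24.0]
battery_mid [(0.77, [475.4, -311.4, -8.7, 126.8, 38.4])]
hex_keys_mid [(0.91, [470.1, 168.8, -19.8, 89.0, 26.5]), (0.57, [531.2, -438.2, -0.5, 106.4, 42.9])]
green_box_mid [(0.87, [491.3, 21.1, -0.5, 79.5, 58.0])]
bushing_mid []
charge_rest_deck [(0.77, [454.2, 314.2, 8.9, 130.9, 69.1])]
black_battery [(0.59, [560.3, -437.8, 0.1, 165.4, 43.8]), (0.33, [495.1, 24.2, -0.9, 78.1, 59.9])]
```

Run:
```python
from h import *
print(go([.463,-.313,.15],down(171.3)))
```

```text
(array([278.9, -90.8,  52.9]), array([  0.  ,   0.  , -14.53]))
```

Request:
move_arm(
  targets=[
    [[279, -91, 53], [0, 0, -14.5], -1],
    [[279, -91, 53], [0, 0, -14.5], -1],
    [[279, -91, 53], [0, 0, -14.5], -1],
    [[279, -91, 53], [0, 0, -14.5], -1],
    [[279, -91, 53], [0, 0, -14.5], -1],
  ],
  squeeze=40,
)

```text
clock: 2.08
tcp_pos: [0.4644, -0.3108, 0.1496]
orientation: [0.0, 0.765, 0.644, 0.0]
wrist_force: [0.2, -0.5, -0.2]
finger_gap: 0.0851
grip_force: 0.0
```

Request:
move_arm(
  targets=[
    [[0, 0, 0], [0, 0, -9.1], -1],
    [[0, 0, 0], [0, 0, -9.1], -1],
    [[0, 0, 0], [0, 0, -9.1], -1],
    [[0, 0, 0], [0, 0, -9.1], -1],
    [[0, 0, 0], [0, 0, -9.1], -1],
  ],
)

```text
clock: 2.7
tcp_pos: [0.463, -0.3127, 0.1499]
orientation: [0.0, 0.392, 0.92, -0.0]
wrist_force: [-0.1, 0.5, 0.5]
finger_gap: 0.0853
grip_force: 0.0
```

Request:
move_arm(
  targets=[
    [[0, 0, 0], [0, 0, -3.8], -1],
    [[0, 0, 0], [0, 0, -3.8], -1],
    [[0, 0, 0], [0, 0, -3.8], -1],
    [[0, 0, 0], [0, 0, -3.8], -1],
  ],
)

```text
clock: 3.2
tcp_pos: [0.463, -0.3128, 0.1499]
orientation: [0.0, 0.073, 0.997, -0.0]
wrist_force: [1.0, 0.1, 0.5]
finger_gap: 0.0852
grip_force: 0.0
```

```bash
cat >> h.py <<'E'
def wrist():
    s=env.get_state(); p=env.read_camera('wrist')
    T=np.eye(4); T[:3,:3]=R.from_quat(np.roll(s['orientation'],-1)).as_matrix(); T[:3,3]=s['tcp_pos']
    p['W']=T@p['mount']; return p
def wray(p,uv):
    uv=np.atleast_2d(uv).astype(float); d=uv-[p['cx'],p['cy']]; r=np.linalg.norm(d,axis=1)+1e-9; th=r/f_of(p)
    v=np.c_[d[:,0]/r*np.sin(th),-d[:,1]/r*np.sin(th),-np.cos(th)]
    return p['W'][:3,3],v@p['W'][:3,:3].T
def wproj(p,X):
    c=(np.atleast_2d(X)-p['W'][:3,3])@p['W'][:3,:3]; th=np.arccos(-c[:,2]/np.linalg.norm(c,axis=1)); n=np.hypot(c[:,0],c[:,1])+1e-9
    r=f_of(p)*th; return np.c_[p['cx']+r*c[:,0]/n,p['cy']-r*c[:,1]/n]
_pl=plane
def plane(p,uv,z):
    if 'W' not in p: return _pl(p,uv,z)
    c,d=wray(p,uv); return c+d*((z-c[2])/d[:,2])[:,None]
def bev(p,x0,y0,hw,z,s=2):
    "rectified top view at height z: s px/mm... rows = -x, cols = -y, centre (x0,y0), half width hw (m)"
    n=int(2*hw*1000*s); g=(np.arange(n)+.5)/s/1000-hw
    X=np.stack(np.broadcast_arrays((x0-g)[:,None],(y0-g)[None,:],z),-1).reshape(-1,3)
    uv=wproj(p,X) if 'W' in p else proj(p,X)
    uv=uv.reshape(n,n,2).astype(np.float32)
    return cv2.remap(p['pixels'],uv[...,0],uv[...,1],cv2.INTER_LINEAR)
E
python3 - <<'E'
from h import *
p=wrist(); save(p,'w1'); s=env.get_state(); print(s['tcp_pos'],s['orientation'],s['joint_pos'].round(2),p['fovy'])
for t in ['battery_mid','battery_plug']:
    print(t,[(np.round(a['centre'],3).tolist(),round(a['confidence'],2)) for a in env.landmark_of(t,p)[:3]])
for a in env.regions_of('battery_mid',p)[:2]: print(rect(p,a['mask'],.027))
hsv=cv2.cvtColor(p['pixels'],cv2.COLOR_RGB2HSV);H,S,V=[hsv[:,:,i].astype(int) for i in range(3)]
b=bev(p,.465,-.314,.1,.027,3); cv2.imwrite('pics/w1b.png',np.hstack([b[:,:,::-1][:480],])[:600])
E
```

```text
[ 0.46295237 -0.31278632  0.14993073] [ 3.03934022e-05  7.15607038e-02  9.97436243e-01 -7.05522595e-05] [-0.74  0.3  -0.1   1.17 -0.   -0.59] 65.70646984690485
battery_mid []
battery_plug [([0.568, -0.327, 0.008], 0.62)]
[487.5, -317.5, -8.7, 155.3, 34.9]
```

View pics/w1b.png

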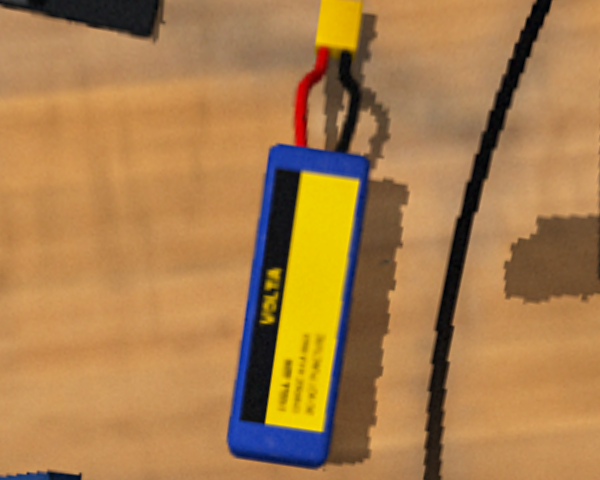

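The rectified wrist crop shows the blue battery with its plain end at the bottom, block centre at (299,305) and yaw about -7.4°. The cable on the right is about 55 mm away, so I'll narrow the fingers before going down.

Request:
move_arm(
  targets=[
    [[0, -1, 50], [0, 0, -0.07], -0.2],
    [[0, -1, 90], [0, 0, -0.07], -0.2],
    [[0, -1, 125], [0, 0, -0.07], -0.2],
    [[0, -1, 140], [0, 0, -0.07], -0.2],
    [[0, -1, 147], [0, 0, -0.07], -0.2],
  ],
)

```text
clock: 4.03
tcp_pos: [0.4628, -0.3138, 0.0026]
orientation: [-0.0, 0.069, 0.998, 0.0]
wrist_force: [0.4, -0.9, -0.8]
finger_gap: 0.0513
grip_force: 0.0
```

Request:
move_arm(
  targets=[
    [[0, 0, 0], [0, 0, 0], 0.2],
    [[0, 0, 0], [0, 0, 0], 0.6],
    [[0, 0, 0], [0, 0, 0], 0.6],
    [[0, 0, 0], [0, 0, 0], 0.6],
  ],
  squeeze=45,
)

```text
clock: 4.53
tcp_pos: [0.4631, -0.314, 0.0035]
orientation: [0.0, 0.069, 0.998, -0.0]
wrist_force: [-0.5, 0.0, 0.4]
finger_gap: 0.0172
grip_force: 0.0
```

Run:
```python
from h import *
p=env.read_camera('top'); p2=wrist(); a=p['pixels'][190:320,370:530]; a=cv2.resize(a,(400,325)); 
b=cv2.resize(p2['pixels'],(433,325)); cv2.imwrite('pics/g1.png',np.hstack([a,b])[:,:800,::-1])
print(env.get_state())
```

```text
{'clock': 4.625, 'joint_pos': array([-7.39331196e-01,  4.22352277e-01, -3.13992154e-01,  8.33861298e-01,
       -3.01288416e-05, -6.01894530e-01]), 'qvel': array([ 8.64760129e-05,  2.49830200e-03, -3.14168721e-03, -7.04193352e-04,
       -7.41821601e-04, -9.38313466e-04]), 'tau': array([ 7.05220264e-04, -4.91056967e+01,  2.49176717e+01, -8.10683880e-03,
       -4.27650511e-04,  3.44374421e-04]), 'tcp_pos': array([ 0.46293611, -0.3138819 ,  0.00322008]), 'orientation': array([ 2.21987118e-04,  6.86642636e-02,  9.97639780e-01, -1.95320302e-04]), 'wrist_force': array([0.62499688, 0.03443049, 0.29971147]), 'ft_torque': array([ 0.0195797 , -0.01900926, -0.00775389]), 'grip_force': 0.0, 'finger_gap': 0.0170605246508787}
```

View pics/g1.png

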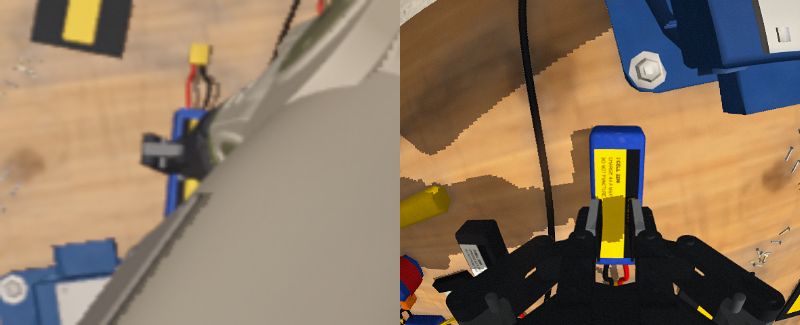

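Run:
```python
from h import *
p=wrist(); s=env.get_state(); T=p['W']@np.linalg.inv(p['mount'])
for dz in [10,0,-10,-19,-30]:
  for dy in [-8.5,8.5]:
    print(dz,dy,wproj(p,(T@[0,dy/1000,dz/1000,1])[:3]).round(0))
print(p['mount'].round(3))
q=env.read_camera('side')
cv2.imwrite('pics/g2.png',np.hstack([cv2.resize(p['pixels'][200:440,180:460],(420,360)),cv2.resize(q['pixels'][150:300,330:480],(360,360))])[:,:,::-1])
```

```text
10 -8.5 [[303. 275.]]
10 8.5 [[335. 275.]]
0 -8.5 [[302. 283.]]
0 8.5 [[336. 283.]]
-10 -8.5 [[302. 292.]]
-10 8.5 [[337. 292.]]
-19 -8.5 [[301. 301.]]
-19 8.5 [[337. 301.]]
-30 -8.5 [[300. 313.]]
-30 8.5 [[339. 313.]]
[[ 0.     0.946  0.325  0.084]
 [ 1.     0.    -0.    -0.001]
 [-0.     0.325 -0.946 -0.171]
 [ 0.     0.     0.     1.   ]]
```

View pics/g2.png

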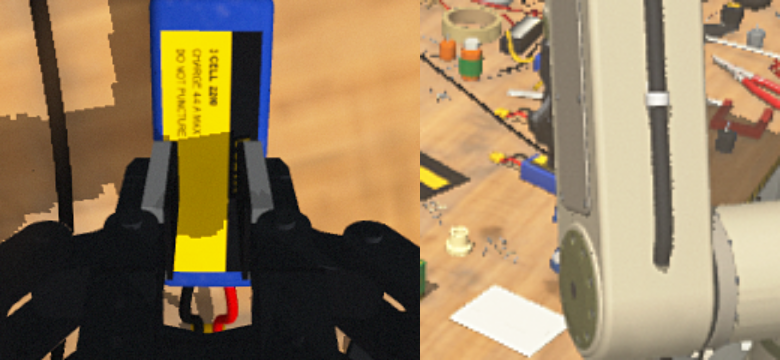

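Run:
```python
from h import *
p=wrist(); 
c=np.array([.463,-.3137]); a=np.radians(-7.4); u=np.array([np.cos(a),np.sin(a)]); v=np.array([-u[1],u[0]])
for z in (.027,.05):
  X=np.array([[*(c+u*l+v*w),z] for l in(-.0525,.0,.0525) for w in(-.018,.018)]); print(z,wproj(p,X).round(0).tolist())
im=p['pixels'][150:450,150:490].copy(); cv2.imwrite('pics/g3.png',cv2.resize(im,(680,600),interpolation=cv2.INTER_CUBIC)[:,:,::-1])
```

```text
0.027 [[274.0, 193.0], [363.0, 192.0], [280.0, 307.0], [359.0, 306.0], [286.0, 392.0], [354.0, 391.0]]
0.05 [[267.0, 206.0], [371.0, 206.0], [275.0, 335.0], [365.0, 334.0], [282.0, 423.0], [358.0, 423.0]]
```

View pics/g3.png

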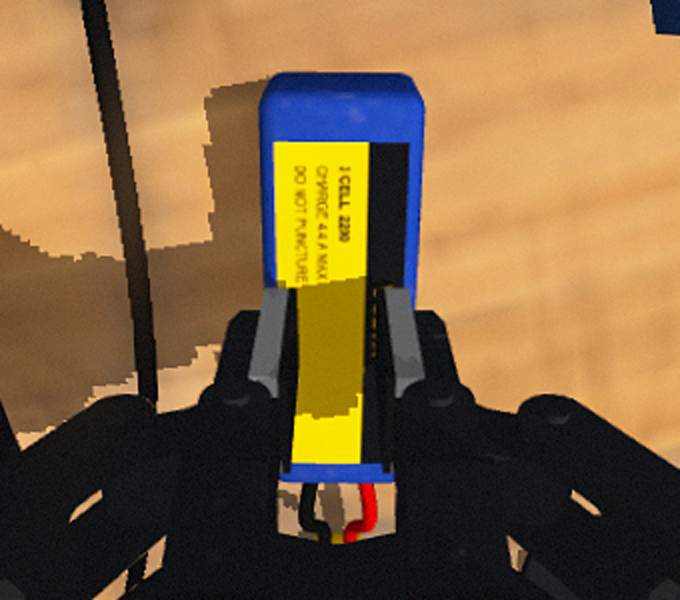

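Request:
move_arm(
  targets=[
    [[0, 0, -20], [0, 0, 0], 1],
    [[0, 0, -30], [0, 0, 0], 1],
    [[0, 0, -30], [0, 0, 0], 1],
    [[0, 0, -30], [0, 0, 0], 1],
  ],
)

```text
clock: 5.28
tcp_pos: [0.4626, -0.3135, 0.0325]
orientation: [-0.0, 0.069, 0.998, 0.0]
wrist_force: [0.1, -0.3, 0.0]
finger_gap: 0.0001
grip_force: 0.0
```

Run:
```python
from h import *
p=wrist(); T=p['W']@np.linalg.inv(p['mount']); print(env.get_state()['finger_gap'],T[:3,3])
im=p['pixels'].copy()
for dz in [0,-19]:
  for dx in(-11,11):
    u=wproj(p,(T@[dx/1000,0,dz/1000,1])[:3])[0]; print(dz,dx,u.round(0)); cv2.circle(im,(int(u[0]),int(u[1])),2,(0,255,0) if dz==0 else (255,0,255),-1)
cv2.imwrite('pics/g4.png',cv2.resize(im[150:450,150:490],(680,600),interpolation=cv2.INTER_CUBIC)[:,:,::-1])
```

```text
-6.243129742030632e-05 [ 0.46258834 -0.31353363  0.03250995]
0 -11 [319. 302.]
0 11 [319. 263.]
-19 -11 [319. 321.]
-19 11 [319. 280.]
```

View pics/g4.png

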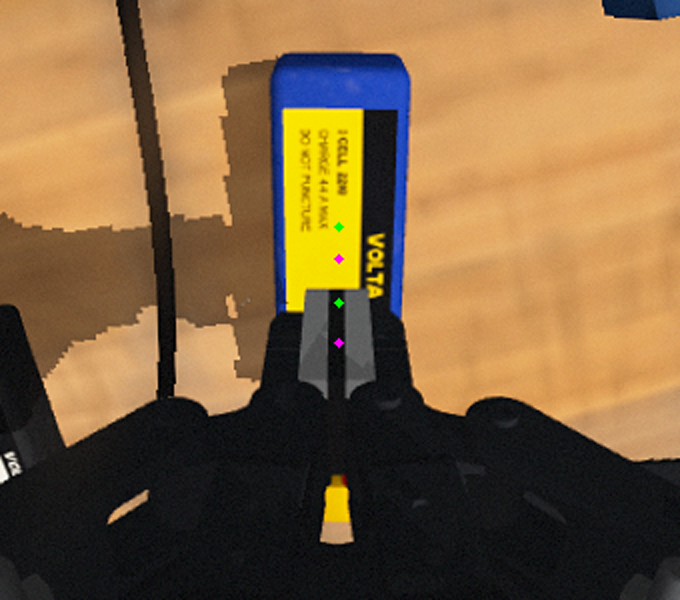

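The shut fingertips sit about 30 mm behind the nominal TCP in the image (px row 295 against a predicted 263), and the fingers closed above the battery. I'll go down in guarded steps and watch the force.

Request:
move_arm(
  targets=[
    [[0, 0, 0], [0, 0, 0], -0.2],
    [[0, 0, 0], [0, 0, 0], -0.2],
    [[0, 0, 0], [0, 0, 0], -0.2],
    [[0, 0, 15], [0, 0, 0], -0.2],
    [[0, 0, 30], [0, 0, 0], -0.2],
  ],
)

```text
clock: 5.95
tcp_pos: [0.4626, -0.3136, 0.0017]
orientation: [-0.0, 0.069, 0.998, 0.0]
wrist_force: [-0.1, 0.6, 0.4]
finger_gap: 0.0513
grip_force: 0.0
```

Request:
move_arm(
  targets=[
    [[0, 0, 5], [0, 0, 0], -0.2],
    [[0, 0, 8], [0, 0, 0], -0.2],
    [[0, 0, 11], [0, 0, 0], -0.2],
    [[0, 0, 13], [0, 0, 0], -0.2],
  ],
)

```text
clock: 6.45
tcp_pos: [0.463, -0.3139, -0.01]
orientation: [0.0, 0.069, 0.998, -0.0]
wrist_force: [0.0, 0.3, -0.8]
finger_gap: 0.0508
grip_force: 0.0
```

Request:
move_arm(
  targets=[
    [[0, 0, 3], [0, 0, 0], -0.2],
    [[0, 0, 5], [0, 0, 0], -0.2],
    [[0, 0, 7], [0, 0, 0], -0.2],
    [[0, 0, 8], [0, 0, 0], -0.2],
  ],
)

```text
clock: 6.95
tcp_pos: [0.4628, -0.3137, -0.0182]
orientation: [-0.0, 0.069, 0.998, -0.0]
wrist_force: [0.4, 0.0, -0.6]
finger_gap: 0.051
grip_force: 0.0
```

Request:
move_arm(
  targets=[
    [[0, 0, 0], [0, 0, 0], 0],
    [[0, 0, 0], [0, 0, 0], 0.2],
    [[0, 0, 0], [0, 0, 0], 0.4],
    [[0, 0, 0], [0, 0, 0], 0.6],
  ],
)

```text
clock: 7.45
tcp_pos: [0.4629, -0.3139, -0.0178]
orientation: [0.0, 0.069, 0.998, -0.0]
wrist_force: [-0.9, 0.6, 2.2]
finger_gap: 0.0339
grip_force: 45.4
```

Request:
move_arm(
  targets=[
    [[0, 0, 0], [0, 0, 0], 0],
    [[0, 0, 0], [0, 0, 0], 0],
    [[0, 0, 2], [0, 0, 0], 0],
    [[0, 0, 4], [0, 0, 0], 0],
    [[0, 0, 6], [0, 0, 0], 0],
  ],
)

```text
clock: 8.07
tcp_pos: [0.4628, -0.3137, -0.0243]
orientation: [-0.0, 0.069, 0.998, 0.0]
wrist_force: [0.0, 0.8, 0.2]
finger_gap: 0.0429
grip_force: 0.0
```

Request:
move_arm(
  targets=[
    [[0, 0, 0], [0, 0, 0], 0.2],
    [[0, 0, 0], [0, 0, 0], 0.4],
    [[0, 0, 0], [0, 0, 0], 0.6],
  ],
)

```text
clock: 8.45
tcp_pos: [0.4627, -0.3136, -0.0242]
orientation: [-0.0, 0.069, 0.998, 0.0]
wrist_force: [-0.2, 0.5, -1.8]
finger_gap: 0.034
grip_force: 45.0
```

Request:
move_arm(
  targets=[
    [[0, 0, -40], [0, 0, 0], 0.6],
    [[0, 0, -100], [0, 0, 0], 0.6],
    [[0, 0, -160], [0, 0, 0], 0.6],
    [[102, 495, -164], [0, 0, -1.75], 0.6],
    [[102, 495, -164], [0, 0, -1.75], 0.6],
  ],
)

```text
clock: 9.07
tcp_pos: [0.4551, -0.1886, 0.138]
orientation: [0.001, -0.085, 0.996, -0.001]
wrist_force: [1.1, 0.1, -1.2]
finger_gap: 0.0341
grip_force: 45.5
```

Run:
```python
from h import *
print(go([.43,.19,.14],down(190)), env.get_state()['finger_gap'],env.get_state()['tcp_pos'])
```

```text
(array([-39.5, 377.4,  -2.5]), array([-0.01,  0.01, -0.02])) 0.034114938456709744 [ 0.455072   -0.18858845  0.13797499]
```

Request:
move_arm(
  targets=[
    [[-40, 377, -3], [0, 0, 0], 0.6],
    [[-40, 377, -3], [0, 0, 0], 0.6],
    [[-40, 377, -3], [0, 0, 0], 0.6],
    [[-40, 377, -3], [0, 0, 0], 0.6],
    [[-40, 377, -3], [0, 0, 0], 0.6],
  ],
)

```text
clock: 9.7
tcp_pos: [0.4348, 0.1248, 0.1396]
orientation: [0.001, -0.084, 0.996, -0.0]
wrist_force: [1.4, -0.0, -0.2]
finger_gap: 0.0342
grip_force: 45.5
```

Request:
move_arm(
  targets=[
    [[0, 70, 0], [0, 0, 0], 0.6],
    [[0, 70, 0], [0, 0, 0], 0.6],
    [[0, 70, 0], [0, 0, 0], 0.6],
  ],
)

```text
clock: 10.07
tcp_pos: [0.4231, 0.1921, 0.1392]
orientation: [-0.0, -0.085, 0.996, -0.0]
wrist_force: [0.2, -0.4, -1.7]
finger_gap: 0.0344
grip_force: 45.6
```

Run:
```python
from h import *
p=wrist(); print(env.get_state()['tcp_pos'],env.get_state()['orientation'])
for t in ['charge_rest_deck','battery_mid','battery_plug']:
    print(t,[(np.round(a['centre'],4).tolist(),round(a['confidence'],2)) for a in env.landmark_of(t,p)[:3]])
save(p,'r1')
q=env.read_camera('top')
print([(np.round(a['centre'],4).tolist(),round(a['confidence'],2)) for a in env.landmark_of('charge_rest_deck',q)[:2]])
```

```text
[0.42335474 0.19127756 0.13921878] [-9.82263901e-05 -8.39325948e-02  9.96471370e-01 -3.45658495e-04]
charge_rest_deck [([0.401, 0.3119, 0.0112], 0.69)]
battery_mid [([0.4233, 0.1923, 0.1763], 0.98)]
battery_plug []
[([0.3987, 0.3112, 0.0131], 0.47)]
```

View pics/r1.png

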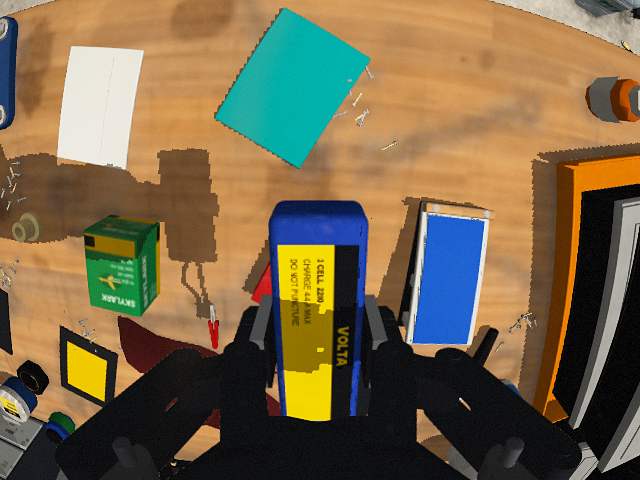

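The wrist picture shows the rest clear on the right. The liner corners are about (427,212), (488,219), (470,345) and (412,340), with the cleat at the top, which is the robot side. The battery is held straight.

Run:
```python
from h import *
from scipy.optimize import least_squares
def corners(p,c,r):
    hsv=cv2.cvtColor(p['pixels'],cv2.COLOR_RGB2HSV);H,S,V=[hsv[:,:,i].astype(int) for i in range(3)]
    m=((H>100)&(H<125)&(S>120)).astype(np.uint8); k=np.zeros_like(m); cv2.circle(k,c,r,1,-1); m&=k
    n,l,st,_=cv2.connectedComponentsWithStats(m); i=1+np.argmax(st[1:,4]); ct=cv2.findContours((l==i).astype(np.uint8),0,1)[0][0]
    for e in range(2,20):
        a=cv2.approxPolyDP(cv2.convexHull(ct),e,True)
        if len(a)==4: return a[:,0].astype(float)
def model(v):
    x,y,psi,L0,L1,W=v; a=R.from_euler('z',psi)*R.from_euler('y',-np.radians(15))
    return np.array([x,y,.014])+a.apply([[L0,-W/2,0],[L0,W/2,0],[L1,W/2,0],[L1,-W/2,0]])
p=wrist(); q=env.read_camera('top')
for cam,c,r,pr in ((p,(450,278),75,wproj),(q,(160,268),40,proj)):
    k=corners(cam,c,r); x0=[.399,.312,.16,0,.116,.055]
    def f(v):
        u=pr(cam,model(np.r_[v[:3],0,v[3:]])); d=np.linalg.norm(u[:,None]-k[None],axis=2); return (u-k[d.argmin(1)]).ravel()
    s=least_squares(f,[.399,.312,.16,.116,.055]); print(k.tolist(),s.x.round(4),np.degrees(s.x[2]).round(2),s.cost.round(2))
```

```text
[[431.0, 214.0], [485.0, 220.0], [468.0, 342.0], [415.0, 341.0]] [0.4033 0.3108 0.0739 0.1128 0.0527] 4.24 0.02
[[196.0, 251.0], [184.0, 254.0], [180.0, 252.0], [193.0, 248.0]] [0.4891 0.2716 0.1005 0.0029 0.0042] 5.76 4.91
```

```bash
cat >> h.py <<'E'
DO=np.array([.401,.311,.014]); DR=R.from_euler('z',4.2,degrees=True)*R.from_euler('y',-15,degrees=True)
def deck(x,z,y=0): return DO+DR.apply([x/1000,y/1000,(z-37.7)/1000]), DR*R.from_euler('y',180,degrees=True)
E
python3 - <<'E'
from h import *
print(go(*deck(62,60)),deck(62,60)[0]); print(env.get_state()['joint_pos'].round(2))
E
```

```text
(array([-51.3, 117.2,  87.7]), array([ 0.07, -1.5 ,  0.53])) [0.45497041 0.31496334 0.05158693]
[ 0.25  0.13 -0.34  1.09 -0.    0.08]
```

Request:
move_arm(
  targets=[
    [[-51, 117, 40], [0.07, -1.5, 0.53], 0.6],
    [[-51, 117, 40], [0.07, -1.5, 0.53], 0.6],
    [[-51, 117, 40], [0.07, -1.5, 0.53], 0.6],
    [[-51, 117, 70], [0.07, -1.5, 0.53], 0.6],
    [[-51, 117, 88], [0.07, -1.5, 0.53], 0.6],
  ],
)

```text
clock: 11.1
tcp_pos: [0.4538, 0.3149, 0.0503]
orientation: [0.13, -0.037, 0.991, 0.004]
wrist_force: [-0.5, 0.7, -2.0]
finger_gap: 0.0344
grip_force: 45.9
```

Run:
```python
from h import *
print(go(*deck(62,17))); s=env.get_state(); print(s['tcp_pos'],s['wrist_force'])
p=wrist(); 
print([(DR.inv().apply(np.array(a['centre'])-DO).round(4).tolist(),round(a['confidence'],2)) for t in('battery_mid','charge_rest_deck') for a in env.landmark_of(t,p)[:2]])
cv2.imwrite('pics/r2.png',cv2.resize(p['pixels'][100:420,160:500],(600,565))[:,:,::-1])
```

```text
(array([-1.5, -0. , 42. ]), array([-0.  , -0.01,  0.01]))
[0.45379633 0.31490688 0.05026588] [-0.531049    0.71617273 -2.0081536 ]
[([0.0608, 0.0024, 0.056], 0.91), ([0.0018, 0.0006, 0.0019], 0.62), ([0.0581, -0.1458, -0.0186], 0.26)]
```

View pics/r2.png

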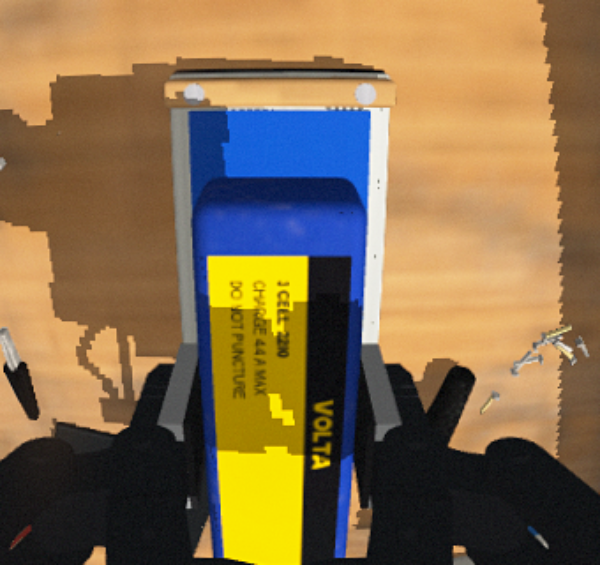

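The battery is in line with the rest and centred over the liner, with its plain end towards the cleat. Lowering now, guarded.

Request:
move_arm(
  targets=[
    [[-1.5, 0, 15], [0, 0, 0], 0.6],
    [[-1.5, 0, 28], [0, 0, 0], 0.6],
    [[-1.5, 0, 36], [0, 0, 0], 0.6],
    [[-1.5, 0, 41], [0, 0, 0], 0.6],
    [[-1.5, 0, 41], [0, 0, 0], 0.6],
  ],
)

```text
clock: 11.88
tcp_pos: [0.4659, 0.3165, 0.0116]
orientation: [0.13, -0.037, 0.991, 0.005]
wrist_force: [-0.0, 0.1, -1.9]
finger_gap: 0.034
grip_force: 45.9
```

Request:
move_arm(
  targets=[
    [[0, 0, 1], [0, 0, 0], 0.6],
    [[0, 0, 2], [0, 0, 0], 0.6],
    [[0, 0, 2], [0, 0, 0], 0.6],
  ],
)

```text
clock: 12.25
tcp_pos: [0.4667, 0.3168, 0.0103]
orientation: [0.131, -0.037, 0.991, 0.005]
wrist_force: [0.1, -0.3, -1.0]
finger_gap: 0.0342
grip_force: 45.9
```

Now the height should be about 16 mm. Descending 1 mm per row.

Request:
move_arm(
  targets=[
    [[0, 0, 1], [0, 0, 0], 0.6],
    [[0, 0, 2], [0, 0, 0], 0.6],
    [[0, 0, 2], [0, 0, 0], 0.6],
  ],
)

```text
clock: 12.62
tcp_pos: [0.4671, 0.3167, 0.0081]
orientation: [0.13, -0.037, 0.991, 0.005]
wrist_force: [0.6, 0.2, -1.0]
finger_gap: 0.0342
grip_force: 45.9
```

Request:
move_arm(
  targets=[
    [[0, 0, 1], [0, 0, 0], 0.6],
    [[0, 0, 1.5], [0, 0, 0], 0.6],
    [[0, 0, 1.5], [0, 0, 0], 0.6],
  ],
)

```text
clock: 13.0
tcp_pos: [0.4675, 0.3168, 0.0068]
orientation: [0.131, -0.037, 0.991, 0.005]
wrist_force: [-0.2, -0.0, -1.3]
finger_gap: 0.0343
grip_force: 45.9
```

Request:
move_arm(
  targets=[
    [[0, 0, 1], [0, 0, 0], 0.6],
    [[0, 0, 1.5], [0, 0, 0], 0.6],
    [[0, 0, 1.5], [0, 0, 0], 0.6],
  ],
)

```text
clock: 13.38
tcp_pos: [0.4676, 0.3168, 0.0068]
orientation: [0.131, -0.037, 0.991, 0.005]
wrist_force: [-8.1, -2.7, 14.6]
finger_gap: 0.0343
grip_force: 48.2
```

Request:
move_arm(
  targets=[
    [[0, 0, 1], [0, 0, 0], 0.6],
    [[0, 0, 1], [0, 0, 0], 0.6],
  ],
)

```text
clock: 13.62
tcp_pos: [0.4676, 0.3167, 0.0067]
orientation: [0.131, -0.037, 0.991, 0.005]
wrist_force: [-12.8, -5.1, 24.3]
finger_gap: 0.0339
grip_force: 49.5
```

Request:
move_arm(
  targets=[
    [[0, 0, -2.3], [0, 0, 0], 0.6],
    [[2, 0, -2.3], [0, 0, 0], 0.6],
    [[4, 0, -2.3], [0, 0, 0], 0.6],
    [[6, 0, -2.3], [0, 0, 0], 0.6],
    [[6, 0, -2.3], [0, 0, 0], 0.6],
  ],
)

```text
clock: 14.25
tcp_pos: [0.4624, 0.3167, 0.0054]
orientation: [0.131, -0.037, 0.991, 0.005]
wrist_force: [1.1, 0.7, 2.8]
finger_gap: 0.0345
grip_force: 46.4
```

Request:
move_arm(
  targets=[
    [[1, 0, 0], [0, 0, 0], 0.6],
    [[2, 0, 0], [0, 0, 0], 0.6],
    [[2, 0, 0], [0, 0, 0], 0.6],
  ],
)

```text
clock: 14.62
tcp_pos: [0.4602, 0.3164, 0.0048]
orientation: [0.131, -0.037, 0.991, 0.005]
wrist_force: [1.8, -0.0, 3.8]
finger_gap: 0.0337
grip_force: 46.6
```

Request:
move_arm(
  targets=[
    [[1, 0, 0], [0, 0, 0], 0.6],
    [[1.5, 0, 0], [0, 0, 0], 0.6],
    [[1.5, 0, 0], [0, 0, 0], 0.6],
  ],
)

```text
clock: 15.0
tcp_pos: [0.4588, 0.3162, 0.0045]
orientation: [0.131, -0.037, 0.991, 0.005]
wrist_force: [1.6, 0.3, 5.5]
finger_gap: 0.034
grip_force: 46.6
```

Deck x is about 53.6 now; a little more until contact.

Request:
move_arm(
  targets=[
    [[1, 0, 0], [0, 0, 0], 0.6],
    [[1.5, 0, 0], [0, 0, 0], 0.6],
    [[1.5, 0, 0], [0, 0, 0], 0.6],
  ],
)

```text
clock: 15.38
tcp_pos: [0.4574, 0.3161, 0.004]
orientation: [0.131, -0.037, 0.991, 0.005]
wrist_force: [1.9, -0.1, 6.4]
finger_gap: 0.0343
grip_force: 46.7
```

Request:
move_arm(
  targets=[
    [[1, 0, 0], [0, 0, 0], 0.6],
    [[1.5, 0, 0], [0, 0, 0], 0.6],
    [[1.5, 0, 0], [0, 0, 0], 0.6],
  ],
)

```text
clock: 15.75
tcp_pos: [0.4559, 0.316, 0.0037]
orientation: [0.131, -0.037, 0.991, 0.005]
wrist_force: [1.7, -0.0, 5.0]
finger_gap: 0.0342
grip_force: 46.7
```

Run:
```python
from h import *
p=wrist(); cv2.imwrite('pics/r3.png',cv2.resize(p['pixels'][100:340,200:440],(600,600),interpolation=cv2.INTER_CUBIC)[:,:,::-1])
```

```text
(no output)
```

View pics/r3.png

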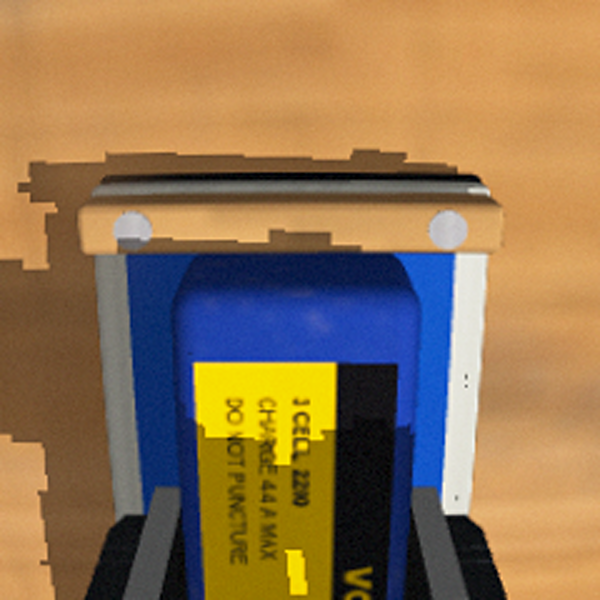

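The plain end is nearly at the cleat and the lateral centring is fine. I'll creep on to contact.

Request:
move_arm(
  targets=[
    [[1, 0, 0], [0, 0, 0], 0.6],
    [[1.5, 0, 0], [0, 0, 0], 0.6],
    [[1.5, 0, 0], [0, 0, 0], 0.6],
  ],
)

```text
clock: 16.18
tcp_pos: [0.4554, 0.316, 0.0036]
orientation: [0.132, -0.037, 0.991, 0.005]
wrist_force: [4.7, 0.1, 3.7]
finger_gap: 0.0337
grip_force: 46.3
```

Request:
move_arm(
  targets=[
    [[1, 0, 0], [0, 0, 0], 0.6],
    [[1, 0, 0], [0, 0, 0], 0.6],
  ],
)

```text
clock: 16.42
tcp_pos: [0.4553, 0.316, 0.0037]
orientation: [0.132, -0.037, 0.99, 0.005]
wrist_force: [7.0, 0.0, 3.7]
finger_gap: 0.034
grip_force: 46.2
```

Request:
move_arm(
  targets=[
    [[0, 0, 0], [0, 0, 0], 0],
    [[0, 0, 0], [0, 0, 0], -0.2],
    [[0, 0, 0], [0, 0, 0], -0.2],
    [[0, 0, -30], [0, 0, 0], -0.2],
    [[0, 0, -90], [0, 0, 0], -0.2],
  ],
)

```text
clock: 17.05
tcp_pos: [0.4273, 0.3124, 0.0874]
orientation: [0.127, -0.037, 0.991, 0.003]
wrist_force: [0.7, 0.3, 0.3]
finger_gap: 0.0511
grip_force: 0.0
```

Run:
```python
from h import *
# hex: hover
print(go([.469,.168,.10],down(180-18.8)))
```

```text
(array([ -32.9, -147.1,   -3.9]), array([0.28, 1.45, 2.3 ]))
```

Request:
move_arm(
  targets=[
    [[-33, -147, -4], [0.28, 1.45, 2.3], -0.2],
    [[-33, -147, -4], [0.28, 1.45, 2.3], -0.2],
    [[-33, -147, -4], [0.28, 1.45, 2.3], -0.2],
    [[-33, -147, -4], [0.28, 1.45, 2.3], -0.2],
  ],
)

```text
clock: 17.55
tcp_pos: [0.473, 0.1679, 0.1018]
orientation: [0.002, 0.165, 0.986, 0.002]
wrist_force: [-0.3, 1.2, -0.4]
finger_gap: 0.0513
grip_force: 0.0
```

Run:
```python
from h import *
p=wrist(); s=env.get_state(); print(s['tcp_pos'],s['orientation'])
print([(np.round(a['centre'],4).tolist(),round(a['confidence'],2)) for a in env.landmark_of('hex_keys_mid',p)[:3]])
for a in env.regions_of('hex_keys_mid',p)[:2]: print(rect(p,a['mask'],.018))
hsv=cv2.cvtColor(p['pixels'],cv2.COLOR_RGB2HSV);H,S,V=[hsv[:,:,i].astype(int) for i in range(3)]
red=((H<6)|(H>172))&(S>150)&(V>70); print(rect(p,red,.018))
b=bev(p,.469,.168,.09,.018,2)[:,:,::-1]
q=env.read_camera('top'); c=bev(q,.458,.313,.09,.03,2)[:,:,::-1]
cv2.imwrite('pics/h1.png',np.hstack([b,c]))
print([(DR.inv().apply(np.array(a['centre'])-DO).round(4).tolist(),round(a['confidence'],2)) for a in env.landmark_of('battery_mid',q)[:2]])
```

```text
[0.47184355 0.16893847 0.1015219 ] [0.00211562 0.16411624 0.98643674 0.0019845 ]
[([0.4699, 0.1674, 0.011], 0.76)]
[468.2, 169.7, -18.8, 91.4, 22.3]
[614.0, 120.0, 69.2, 129.3, 91.3]
[([0.0576, 0.0033, 0.0151], 0.62), ([0.2325, -0.3912, -0.0766], 0.19)]
```

View pics/h1.png

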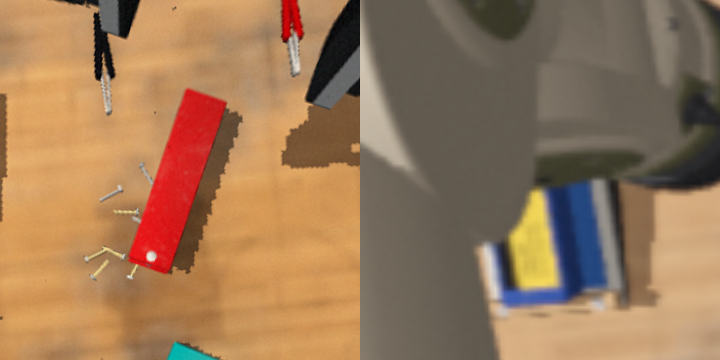

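Crop: the hex keys have corners (185,89), (227,102), (172,272) and (130,260), so the centre is about (0.4683, 0.1690) with yaw -18.3°. Loose screws lie at the lower left, so I'll grip 10 mm towards the far end.

Run:
```python
from h import *
print(go([.4778,.1659,-.024],down(161.7)))
```

```text
(array([ -8. ,  -2.7, 125.8]), array([ 0.03,  0.02, -0.04]))
```

Request:
move_arm(
  targets=[
    [[-8, -2.7, 45], [0.03, 0.02, -0.04], -0.2],
    [[-8, -2.7, 85], [0.03, 0.02, -0.04], -0.2],
    [[-8, -2.7, 110], [0.03, 0.02, -0.04], -0.2],
    [[-8, -2.7, 121], [0.03, 0.02, -0.04], -0.2],
    [[-8, -2.7, 125], [0.03, 0.02, -0.04], -0.2],
  ],
)

```text
clock: 18.42
tcp_pos: [0.4786, 0.1655, -0.023]
orientation: [0.0, 0.159, 0.987, -0.0]
wrist_force: [1.0, -0.2, 0.1]
finger_gap: 0.0514
grip_force: 0.0
```

Request:
move_arm(
  targets=[
    [[0, 0, 0], [0, 0, 0], 0.1],
    [[0, 0, 0], [0, 0, 0], 0.4],
    [[0, 0, 0], [0, 0, 0], 0.7],
    [[0, 0, 0], [0, 0, 0], 0.8],
  ],
)

```text
clock: 18.92
tcp_pos: [0.48, 0.1651, -0.0218]
orientation: [0.001, 0.16, 0.987, 0.0]
wrist_force: [-0.3, 0.6, 5.9]
finger_gap: 0.0201
grip_force: 43.9
```

Request:
move_arm(
  targets=[
    [[0, 0, -40], [0, 0, 0], 0.8],
    [[0, 0, -100], [0, 0, 0], 0.8],
    [[0, 0, -130], [0, 0, 0], 0.8],
    [[0, 0, -130], [0, 0, 0], 0.8],
  ],
)

```text
clock: 19.42
tcp_pos: [0.4813, 0.1653, 0.11]
orientation: [0.003, 0.16, 0.987, 0.001]
wrist_force: [-0.1, 0.2, -0.9]
finger_gap: 0.0201
grip_force: 44.4
```

```bash
cat >> h.py <<'E'
def held(p,mask,up):
    "rect of a held thing's top, in tool axes at a height 'up' m behind TCP: x,y mm, angle deg of long side from tool x"
    T=p['W']@np.linalg.inv(p['mount']); c=max(cv2.findContours(mask.astype(np.uint8),0,1)[0],key=cv2.contourArea)[:,0,:]
    o,d=wray(p,c); o=T[:3,:3].T@(o-T[:3,3]); d=d@T[:3,:3]; w=o+d*((-up-o[2])/d[:,2])[:,None]
    (x,y),(a,b),t=cv2.minAreaRect((w[:,:2]*1000).astype(np.float32))
    if a<b:a,b,t=b,a,t+90
    return np.round([x,y,(t+90)%180-90,a,b],1), (w[:,:2].min(0)*1000).round(1),(w[:,:2].max(0)*1000).round(1)
E
python3 - <<'E'
from h import *
print(go([.6403,-.2337,.10],down(167.4)),env.get_state()['finger_gap'])
p=wrist();hsv=cv2.cvtColor(p['pixels'],cv2.COLOR_RGB2HSV);H,S,V=[hsv[:,:,i].astype(int) for i in range(3)]
red=((H<6)|(H>172))&(S>150)&(V>70);k=np.zeros((480,640),bool);k[100:420,270:370]=1
print(held(p,red&k,.022+.018)); T=p['W']@np.linalg.inv(p['mount'])
print([(np.round((T[:3,:3].T@(np.array(a['centre'])-T[:3,3]))*1000,1).tolist(),round(a['confidence'],2)) for a in env.landmark_of('hex_keys_mid',p)[:3]])
E
```

```text
(array([-276.8, -328.4,   11. ]), array([ 0.01,  0.04, -0.58])) 0.020105028720820355
(array([  1. ,  -0.5,  -0. , 115.8,  32.5]), array([-56.9, -16.7]), array([58.9, 15.8]))
[([10.7, 1.9, -33.3], 0.86), ([-15.3, 168.7, 46.2], 0.35)]
```

Request:
move_arm(
  targets=[
    [[-278, -329, 0], [0, 0, -0.58], 0.8],
    [[-278, -329, 0], [0, 0, -0.58], 0.8],
    [[-278, -329, 0], [0, 0, -0.58], 0.8],
    [[-278, -329, 0], [0, 0, -0.58], 0.8],
    [[-278, -329, 0], [0, 0, -0.58], 0.8],
  ],
)

```text
clock: 20.15
tcp_pos: [0.5942, -0.1267, 0.105]
orientation: [-0.001, 0.11, 0.994, 0.0]
wrist_force: [0.5, 0.2, -0.7]
finger_gap: 0.0203
grip_force: 44.4
```

Request:
move_arm(
  targets=[
    [[-60, -90, 0], [0, 0, 0], 0.8],
    [[-60, -90, 0], [0, 0, 0], 0.8],
    [[-60, -90, 0], [0, 0, 0], 0.8],
    [[-60, -90, 0], [0, 0, 0], 0.8],
  ],
)

```text
clock: 20.65
tcp_pos: [0.6324, -0.2253, 0.1052]
orientation: [-0.002, 0.11, 0.994, 0.001]
wrist_force: [-0.2, -0.1, -0.7]
finger_gap: 0.0199
grip_force: 44.4
```

Run:
```python
from h import *
s=env.get_state();print(s['tcp_pos'],s['joint_pos'].round(2)); print(go([.6417,-.2340,-.010],down(167.4)))
p=wrist();hsv=cv2.cvtColor(p['pixels'],cv2.COLOR_RGB2HSV);H,S,V=[hsv[:,:,i].astype(int) for i in range(3)]
yel=(H>20)&(H<32)&(S>140)&(V>100)
k=np.zeros((480,640),bool)
u=wproj(p,[.6305,-.2315,.004])[0]; print(u); yy,xx=np.mgrid[:480,:640]; k=np.hypot(xx-u[0],yy-u[1])<110
print(rect(p,yel&k,.004))
red=((H<6)|(H>172))&(S>150)&(V>70);k=np.zeros((480,640),bool);k[100:420,270:370]=1
print(held(p,red&k,.040)); save(p,'t1')
```

```text
[ 0.63242638 -0.22534538  0.10515656] [-0.46  0.54  0.16  1.19  0.   -0.24]
(array([-11.3,  -6.5, 115.1]), array([ 0.  , -0.02, -0.  ]))
[310.05004514 224.53900277]
[593.6, -224.2, 77.6, 26.0, 19.6]
(array([12.9, -0.4,  0.3, 92.4, 21.9]), array([-33.3, -11.6]), array([59. , 10.7]))
```

Request:
move_arm(
  targets=[
    [[-11, -7, 40], [0, 0, 0], 0.8],
    [[-11, -7, 80], [0, 0, 0], 0.8],
    [[-11, -7, 105], [0, 0, 0], 0.8],
    [[-11, -7, 115], [0, 0, 0], 0.8],
    [[-11, -7, 119], [0, 0, 0], 0.8],
  ],
)

```text
clock: 21.32
tcp_pos: [0.6432, -0.2343, -0.0114]
orientation: [0.0, 0.109, 0.994, -0.0]
wrist_force: [0.5, 0.1, -0.7]
finger_gap: 0.0201
grip_force: 44.4
```

Run:
```python
from h import *
s=env.get_state();print(s['tcp_pos'],s['wrist_force']); print(go([.6415,-.2345,-.017],down(167.4)))
```

```text
[ 0.64315182 -0.23434545 -0.01142581] [ 0.48712017  0.12540706 -0.73570227]
(array([ 1.6, -0.5,  5.6]), array([-0.  ,  0.  ,  0.01]))
```

Request:
move_arm(
  targets=[
    [[1.5, -0.3, 2], [0, 0, 0], 0.8],
    [[1.5, -0.3, 4], [0, 0, 0], 0.8],
    [[1.5, -0.3, 6], [0, 0, 0], 0.8],
    [[1.5, -0.3, 6], [0, 0, 0], 0.8],
  ],
)

```text
clock: 21.82
tcp_pos: [0.6417, -0.2355, -0.0173]
orientation: [0.001, 0.11, 0.994, -0.0]
wrist_force: [-1.3, 0.6, -0.8]
finger_gap: 0.0202
grip_force: 44.4
```

Request:
move_arm(
  targets=[
    [[0, 0, 1], [0, 0, 0], 0.8],
    [[0, 0, 1], [0, 0, 0], 0.8],
  ],
)

```text
clock: 22.08
tcp_pos: [0.6419, -0.2355, -0.0177]
orientation: [0.001, 0.11, 0.994, -0.0]
wrist_force: [-2.0, 0.7, 4.2]
finger_gap: 0.0198
grip_force: 44.8
```

Request:
move_arm(
  targets=[
    [[0, 0, 0], [0, 0, 0], 0.4],
    [[0, 0, 0], [0, 0, 0], 0.1],
    [[0, 0, -5], [0, 0, 0], 0],
    [[0, 0, -50], [0, 0, 0], -0.5],
    [[0, 0, -110], [0, 0, 0], -1],
  ],
)

```text
clock: 22.7
tcp_pos: [0.6402, -0.2346, 0.0908]
orientation: [-0.002, 0.11, 0.994, 0.0]
wrist_force: [0.6, -0.3, 0.4]
finger_gap: 0.0773
grip_force: 0.0
```

Run:
```python
from h import *
p=wrist();hsv=cv2.cvtColor(p['pixels'],cv2.COLOR_RGB2HSV);H,S,V=[hsv[:,:,i].astype(int) for i in range(3)]
u=wproj(p,[.6305,-.2315,.004])[0]; yy,xx=np.mgrid[:480,:640]; k=np.hypot(xx-u[0],yy-u[1])<110
yel=(H>20)&(H<32)&(S>140)&(V>60)&k; red=((H<6)|(H>172))&(S>150)&(V>60)&k
print('hex',rect(p,red,.022)); print('sil',rect(p,cv2.morphologyEx((yel|red).astype(np.uint8),cv2.MORPH_CLOSE,np.ones((7,7))),.004))
s=env.get_state(); print(s['tcp_pos'],s['joint_pos'].round(2),s['finger_gap']); print(go([.491,.021,.10],down(180)))
```

```text
hex [629.8, -232.8, -12.5, 90.8, 21.6]
sil [633.5, -232.9, -12.6, 101.2, 26.7]
[ 0.64500144 -0.23694599  0.10206762] [-0.47  0.56  0.18  1.18 -0.   -0.25] 0.0835864888864106
(array([206.6, 218.1,  -1. ]), array([-0.03,  0.06, -1.26]))
```

Request:
move_arm(
  targets=[
    [[207, 218, 0], [0, 0, -1.26], -1],
    [[207, 218, 0], [0, 0, -1.26], -1],
    [[207, 218, 0], [0, 0, -1.26], -1],
    [[207, 218, 0], [0, 0, -1.26], -1],
    [[207, 218, 0], [0, 0, -1.26], -1],
  ],
)

```text
clock: 23.38
tcp_pos: [0.4858, 0.0244, 0.0916]
orientation: [0.001, -0.0, 1.0, -0.0]
wrist_force: [0.7, -0.1, 0.9]
finger_gap: 0.0854
grip_force: 0.0
```

Run:
```python
from h import *
p=wrist();hsv=cv2.cvtColor(p['pixels'],cv2.COLOR_RGB2HSV);H,S,V=[hsv[:,:,i].astype(int) for i in range(3)]
s=env.get_state();print(s['tcp_pos'],s['orientation'].round(4),s['finger_gap'])
print([(np.round(a['centre'],4).tolist(),round(a['confidence'],2)) for a in env.landmark_of('green_box_mid',p)[:3]])
for a in env.regions_of('green_box_mid',p)[:2]: print(rect(p,a['mask'],.05))
b=bev(p,.491,.021,.075,.05,3)[:,:,::-1]
cv2.imwrite('pics/c1.png',b)
```

```text
[0.48131647 0.02862515 0.0911621 ] [-0.0016 -0.0019  1.      0.0014] 0.08566330976721233
[([0.4933, 0.0213, 0.0208], 0.9)]
```

View pics/c1.png

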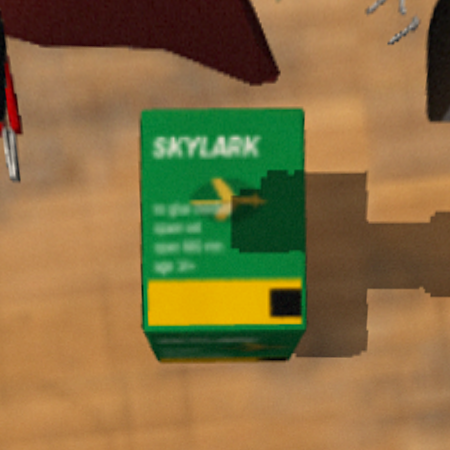

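Crop: the carton's top face has corners (142,110), (305,110), (302,327) and (146,327), so the centre is about (0.493, 0.0215) with yaw about 0.

Run:
```python
from h import *
print(go([.493,.0215,-.008],down(180)))
```

```text
(array([-7. , -2.9, 99.7]), array([-0.  ,  0.01,  0.02]))
```

Request:
move_arm(
  targets=[
    [[-7, -3, 0], [0, 0, 0.02], -1],
    [[-7, -3, 40], [0, 0, 0.02], -1],
    [[-7, -3, 75], [0, 0, 0.02], -1],
    [[-7, -3, 93], [0, 0, 0.02], -1],
    [[-7, -3, 99], [0, 0, 0.02], -1],
  ],
)

```text
clock: 24.15
tcp_pos: [0.4947, 0.0182, -0.0091]
orientation: [-0.0, 0.003, 1.0, -0.0]
wrist_force: [1.1, -1.1, 0.2]
finger_gap: 0.0858
grip_force: 0.0
```

Request:
move_arm(
  targets=[
    [[0, 0, 0], [0, 0, 0], -0.6],
    [[0, 0, 0], [0, 0, 0], -0.2],
    [[0, 0, 0], [0, 0, 0], 0],
    [[0, 0, 0], [0, 0, 0], 0.1],
  ],
  squeeze=35,
)

```text
clock: 24.65
tcp_pos: [0.4954, 0.0193, -0.0068]
orientation: [0.002, 0.002, 1.0, -0.001]
wrist_force: [-0.5, -0.8, 3.9]
finger_gap: 0.0543
grip_force: 38.6
```

Request:
move_arm(
  targets=[
    [[0, 0, -40], [0, 0, 0], 0.1],
    [[0, 0, -100], [0, 0, 0], 0.1],
    [[-130, -60, -110], [0, 0, 1.25], 0.1],
    [[-130, -60, -110], [0, 0, 1.25], 0.1],
    [[-130, -60, -110], [0, 0, 1.25], 0.1],
  ],
)

```text
clock: 25.28
tcp_pos: [0.6273, -0.0426, 0.1027]
orientation: [0.002, 0.111, 0.994, -0.001]
wrist_force: [-0.0, -0.3, -1.8]
finger_gap: 0.0545
grip_force: 38.1
```

Run:
```python
from h import *
s=env.get_state();print(s['tcp_pos'],s['finger_gap'],s['grip_force'])
print(go([.6731,-.062,.10],down(167.5)))
p=wrist();T=p['W']@np.linalg.inv(p['mount'])
print([(np.round((T[:3,:3].T@(np.array(a['centre'])-T[:3,3]))*1000,1).tolist(),round(a['confidence'],2)) for a in env.landmark_of('green_box_mid',p)[:3]])
print([(np.round(a['centre'],4).tolist(),round(a['confidence'],2)) for a in env.landmark_of('tile_block',p)[:3]])
hsv=cv2.cvtColor(p['pixels'],cv2.COLOR_RGB2HSV);H,S,V=[hsv[:,:,i].astype(int) for i in range(3)]
u=wproj(p,[.6708,-.0615,.004])[0];print(u); yy,xx=np.mgrid[:480,:640]; k=np.hypot(xx-u[0],yy-u[1])<80
print(rect(p,(H>20)&(H<32)&(S>140)&(V>60)&k,.004)); save(p,'c2')
```

```text
[ 0.6272838  -0.04258693  0.10268864] 0.054518932238099733 38.10073256492615
(array([-49. ,  -8.8,   2.9]), array([-0.  ,  0.02, -0.03]))
[([2.1, 1.0, -30.8], 0.86)]
[([0.6314, 0.2438, -0.0001], 0.52)]
[307.63260252 280.72761562]
[669.0, -54.5, 77.1, 117.5, 34.7]
```

Request:
move_arm(
  targets=[
    [[-49, -9, 30], [0, 0, 0], 0.1],
    [[-49, -9, 30], [0, 0, 0], 0.1],
    [[-49, -9, 30], [0, 0, 0], 0.1],
    [[-49, -9, 30], [0, 0, 0], 0.1],
  ],
)

```text
clock: 25.92
tcp_pos: [0.6692, -0.0597, 0.0741]
orientation: [0.001, 0.11, 0.994, -0.0]
wrist_force: [0.6, -0.3, -1.1]
finger_gap: 0.0545
grip_force: 38.1
```

Run:
```python
from h import *
s=env.get_state();print(s['tcp_pos'],s['wrist_force'])
print(go([.6731,-.062,.005],down(167.5)))
p=wrist()
b=bev(p,.65,-.0575,.06,.004,4)[:,:,::-1].copy()
a=np.radians(-12.5);c=np.array([.6708,-.0615]);X=[c+R.from_euler('z',a).as_matrix()[:2,:2]@np.array(d) for d in((-.039,-.029),(-.039,.029),(-.055,.042),(-.055,-.042))]
for x in X: cv2.circle(b,(int((-.0575-x[1]+.06)*4000),int((.65-x[0]+.06)*4000)),3,(255,0,255),-1)
g=cv2.resize(p['pixels'][:, :],(480,360))[:,:,::-1]
cv2.imwrite('pics/c3.png',b)
```

```text
[ 0.66922753 -0.05968454  0.07407495] [ 0.64408767 -0.26392403 -1.10655036]
(array([-4.1, -1.4, 69.1]), array([-0.  ,  0.01, -0.02]))
```

View pics/c3.png

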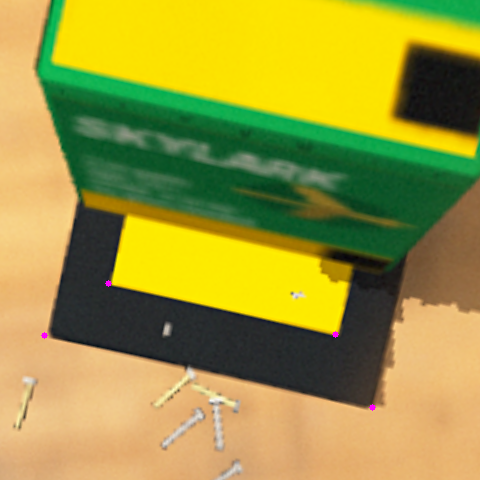

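The tile's predicted corners (magenta) match the picture to about 1 mm, and the carton is in line with it. Lowering.

Request:
move_arm(
  targets=[
    [[-4, -2, 20], [0, 0, 0], 0.1],
    [[-4, -2, 40], [0, 0, 0], 0.1],
    [[-4, -2, 60], [0, 0, 0], 0.1],
    [[-4, -2, 69], [0, 0, 0], 0.1],
    [[-4, -2, 72], [0, 0, 0], 0.1],
  ],
)

```text
clock: 26.6
tcp_pos: [0.6727, -0.0632, -0.0004]
orientation: [-0.0, 0.111, 0.994, -0.0]
wrist_force: [0.3, -0.1, -0.5]
finger_gap: 0.0544
grip_force: 38.1
```

Run:
```python
from h import *
s=env.get_state();print(s['tcp_pos'],s['wrist_force'])
print(go([.6731,-.0625,-.003],down(167.5)))
```

```text
[ 6.72734969e-01 -6.32199885e-02 -4.38083446e-04] [ 0.30324206 -0.14641235 -0.53937217]
(array([-0.2,  0.8,  2.6]), array([-0.  , -0.  , -0.02]))
```

Request:
move_arm(
  targets=[
    [[0, 0.5, 1.5], [0, 0, 0], 0.1],
    [[0, 0.5, 3], [0, 0, 0], 0.1],
    [[0, 0.5, 3], [0, 0, 0], 0.1],
  ],
)

```text
clock: 26.98
tcp_pos: [0.6738, -0.0628, -0.0021]
orientation: [0.001, 0.111, 0.994, -0.0]
wrist_force: [0.1, 0.6, -1.1]
finger_gap: 0.0549
grip_force: 38.1
```

Request:
move_arm(
  targets=[
    [[0, 0, 1], [0, 0, 0], 0.1],
    [[0, 0, 1], [0, 0, 0], 0.1],
  ],
)

```text
clock: 27.22
tcp_pos: [0.6738, -0.0629, -0.0028]
orientation: [0.001, 0.111, 0.994, -0.0]
wrist_force: [-2.1, 0.7, 5.1]
finger_gap: 0.0543
grip_force: 38.5
```

Request:
move_arm(
  targets=[
    [[0, 0, 0], [0, 0, 0], -0.3],
    [[0, 0, 0], [0, 0, 0], -0.8],
    [[0, 0, -3], [0, 0, 0], -1],
    [[0, 0, -50], [0, 0, 0], -1],
    [[0, 0, -110], [0, 0, 0], -1],
  ],
)

```text
clock: 27.85
tcp_pos: [0.6719, -0.0625, 0.1057]
orientation: [-0.002, 0.111, 0.994, -0.0]
wrist_force: [2.5, -0.5, 0.4]
finger_gap: 0.0852
grip_force: 0.0
```

Request:
move_arm(
  targets=[
    [[180, 0, -5], [0, 0, 0], 0],
    [[180, 0, -5], [0, 0, 0], 0],
    [[180, 0, -5], [0, 0, 0], 0],
    [[180, 0, -5], [0, 0, 0], 0],
    [[180, 0, -5], [0, 0, 0], 0],
  ],
)

```text
clock: 28.48
tcp_pos: [0.4987, -0.0233, 0.1121]
orientation: [0.002, 0.111, 0.994, -0.0]
wrist_force: [0.8, -1.1, 0.1]
finger_gap: 0.0428
grip_force: 0.0
```

Run:
```python
from h import *
p=wrist();s=env.get_state();print(s['tcp_pos'])
print('box',[(np.round(a['centre'],4).tolist(),round(a['confidence'],2)) for a in env.landmark_of('green_box_mid',p)[:2]])
print('bush',[(np.round(a['centre'],4).tolist(),round(a['confidence'],2)) for a in env.landmark_of('bushing_mid',p)[:3]])
for a in env.regions_of('bushing_mid',p)[:2]: print(a['confidence'],rect(p,a['mask'],.013))
print(go([.483,-.111,.08],down(180)))
```

```text
[ 0.49943934 -0.02355666  0.11201437]
box [([0.6701, -0.0633, 0.0278], 0.72)]
bush [([0.4838, -0.1088, 0.0093], 0.86)]
0.93 [483.9, -112.7, -40.5, 36.1, 31.3]
(array([ -3.3, -88.8,  31.4]), array([-0.  ,  0.01, -1.27]))
```

Request:
move_arm(
  targets=[
    [[-3, -89, 12], [0, 0, -1.27], -0.2],
    [[-3, -89, 12], [0, 0, -1.27], -0.2],
    [[-3, -89, 12], [0, 0, -1.27], -0.2],
    [[-3, -89, 12], [0, 0, -1.27], -0.2],
  ],
)

```text
clock: 29.18
tcp_pos: [0.4816, -0.1107, 0.0991]
orientation: [0.0, 0.001, 1.0, -0.0]
wrist_force: [0.4, 0.2, 0.0]
finger_gap: 0.0512
grip_force: 0.0
```

Run:
```python
from h import *
p=wrist();s=env.get_state();print(s['tcp_pos'])
print('bush',[(np.round(a['centre'],4).tolist(),round(a['confidence'],2)) for a in env.landmark_of('bushing_mid',p)[:3]])
for a in env.regions_of('bushing_mid',p)[:2]:
    print(a['confidence'],rect(p,a['mask'],.026),rect(p,a['mask'],.0))
b=bev(p,.484,-.111,.04,.026,7)[:,:,::-1]; c=bev(p,.484,-.111,.04,.0,7)[:,:,::-1]
cv2.imwrite('pics/b1.png',cv2.resize(np.hstack([b,c]),(800,400)))
```

```text
[ 0.48159317 -0.11029603  0.09925537]
bush [([0.4846, -0.1109, 0.0103], 0.7)]
0.87 [477.8, -114.3, -44.5, 30.0, 29.7] [486.3, -114.6, -44.5, 33.2, 32.9]
0.41 [608.8, 217.0, -11.4, 102.2, 83.1] [631.3, 252.0, -11.4, 113.0, 92.0]
```

View pics/b1.png

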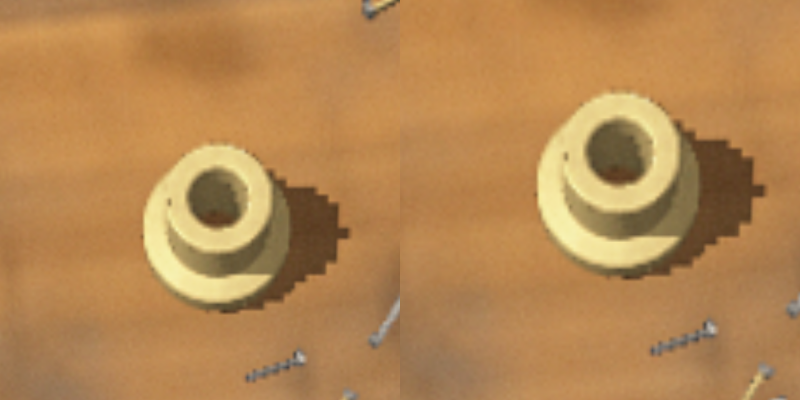

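Crop: the top ring centre at (219,200) and the flange give a bushing centre of about (0.4845, -0.1147), with a collar about 21 mm across. I'll grip the collar above the flange.

Run:
```python
from h import *
print(go([.4845,-.1147,-.012],down(180)))
```

```text
(array([ -2.9,  -4.8, 111.3]), array([-0.  ,  0.01,  0.01]))
```

Request:
move_arm(
  targets=[
    [[-3, -5, 20], [0, 0, 0], -0.2],
    [[-3, -5, 60], [0, 0, 0], -0.2],
    [[-3, -5, 92], [0, 0, 0], -0.2],
    [[-3, -5, 106], [0, 0, 0], -0.2],
    [[-3, -5, 111], [0, 0, 0], -0.2],
  ],
)

```text
clock: 29.95
tcp_pos: [0.4842, -0.1152, -0.012]
orientation: [0.0, -0.0, 1.0, -0.0]
wrist_force: [-0.4, 0.3, 0.3]
finger_gap: 0.0515
grip_force: 0.0
```

Request:
move_arm(
  targets=[
    [[0, 0, 0], [0, 0, 0], 0.1],
    [[0, 0, 0], [0, 0, 0], 0.4],
    [[0, 0, 0], [0, 0, 0], 0.7],
    [[0, 0, 0], [0, 0, 0], 0.8],
  ],
  squeeze=40,
)

```text
clock: 30.45
tcp_pos: [0.4853, -0.1159, -0.0104]
orientation: [0.002, 0.0, 1.0, -0.001]
wrist_force: [-0.2, 2.7, 6.8]
finger_gap: 0.0216
grip_force: 38.4
```

Request:
move_arm(
  targets=[
    [[0, 0, -40], [0, 0, 0], 0.8],
    [[0, 0, -100], [0, 0, 0], 0.8],
    [[-70, 180, -125], [0, 0, 0], 0.8],
    [[-144, 364, -125], [0, 0, 0], 0.8],
    [[-144, 364, -125], [0, 0, 0], 0.8],
  ],
)

```text
clock: 31.08
tcp_pos: [0.5536, 0.0594, 0.1036]
orientation: [0.001, 0.001, 1.0, -0.001]
wrist_force: [-0.0, -1.2, -0.2]
finger_gap: 0.0213
grip_force: 38.0
```

Run:
```python
from h import *
s=env.get_state();print(s['tcp_pos'],s['finger_gap'],s['grip_force'])
print(go([.630,.249,.11],down(180)))
```

```text
[0.55361212 0.05941055 0.10364836] 0.02133342723975308 37.984873114619404
(array([-76.1, 189.7,  -6.4]), array([-0.01,  0.02, -0.01]))
```

Request:
move_arm(
  targets=[
    [[-76, 130, -6], [0, 0, 0], 0.8],
    [[-76, 130, -6], [0, 0, 0], 0.8],
    [[-76, 130, -6], [0, 0, 0], 0.8],
    [[-76, 130, -6], [0, 0, 0], 0.8],
    [[-76, 130, -6], [0, 0, 0], 0.8],
  ],
)

```text
clock: 31.7
tcp_pos: [0.628, 0.1875, 0.1084]
orientation: [-0.0, 0.0, 1.0, -0.001]
wrist_force: [-0.6, 0.1, -0.8]
finger_gap: 0.0215
grip_force: 38.0
```

Run:
```python
from h import *
p=wrist();s=env.get_state();print(s['tcp_pos'],s['finger_gap']);T=p['W']@np.linalg.inv(p['mount'])
print('bush tool',[(np.round((T[:3,:3].T@(np.array(a['centre'])-T[:3,3]))*1000,1).tolist(),round(a['confidence'],2)) for a in env.landmark_of('bushing_mid',p)[:3]])
print([(np.round(a['centre'],4).tolist(),round(a['confidence'],2)) for a in env.landmark_of('tile_spot',p)[:2]])
hsv=cv2.cvtColor(p['pixels'],cv2.COLOR_RGB2HSV);H,S,V=[hsv[:,:,i].astype(int) for i in range(3)]
u=wproj(p,[.6294,.249,.004])[0];print(u); yy,xx=np.mgrid[:480,:640]; k=np.hypot(xx-u[0],yy-u[1])<60
print(rect(p,(H>20)&(H<32)&(S>140)&(V>60)&k,.004))
print(go([.630,.249,.05],down(180)))
```

```text
[0.62796975 0.18707708 0.10854066] 0.02149268913351292
bush tool [([1.6, 3.7, -20.4], 0.94)]
[([0.6334, 0.2459, 0.0009], 0.75)]
[397.02010944 225.67517828]
[629.1, 248.3, -42.1, 35.8, 34.6]
(array([-1.7, 62.2, 58.8]), array([-0.01,  0.  , -0.01]))
```

Request:
move_arm(
  targets=[
    [[-2, 62, 0], [0, 0, 0], 0.8],
    [[-2, 62, 20], [0, 0, 0], 0.8],
    [[-2, 62, 60], [0, 0, 0], 0.8],
    [[-2, 62, 95], [0, 0, 0], 0.8],
    [[-2, 62, 106], [0, 0, 0], 0.8],
  ],
)

```text
clock: 32.48
tcp_pos: [0.6286, 0.2486, 0.0003]
orientation: [-0.002, 0.001, 1.0, -0.001]
wrist_force: [0.1, 0.6, -0.9]
finger_gap: 0.0212
grip_force: 38.1
```

Run:
```python
from h import *
s=env.get_state();print(s['tcp_pos'],s['wrist_force'])
print(go([.630,.2485,-.005],down(180)))
```

```text
[6.28593172e-01 2.48559006e-01 2.62585357e-04] [ 0.06434085  0.59303885 -0.85521307]
(array([-1.4, -0. ,  5.3]), array([-0.01, -0.02, -0.01]))
```

Request:
move_arm(
  targets=[
    [[-1.4, 0, 2], [0, 0, 0], 0.8],
    [[-1.4, 0, 4], [0, 0, 0], 0.8],
    [[-1.4, 0, 5.5], [0, 0, 0], 0.8],
    [[-1.4, 0, 5.5], [0, 0, 0], 0.8],
  ],
)

```text
clock: 32.98
tcp_pos: [0.6326, 0.2502, -0.0021]
orientation: [0.001, 0.0, 1.0, -0.0]
wrist_force: [-0.6, 0.8, -1.0]
finger_gap: 0.0218
grip_force: 38.1
```

Request:
move_arm(
  targets=[
    [[0, 0, 1], [0, 0, 0], 0.8],
    [[0, 0, 1.5], [0, 0, 0], 0.8],
    [[0, 0, 1.5], [0, 0, 0], 0.8],
  ],
)

```text
clock: 33.35
tcp_pos: [0.632, 0.2501, -0.0045]
orientation: [0.0, 0.0, 1.0, -0.0]
wrist_force: [0.2, -0.1, -1.7]
finger_gap: 0.0216
grip_force: 38.1
```

Request:
move_arm(
  targets=[
    [[1.8, -1.5, 1], [0, 0, 0], 0.8],
    [[1.8, -1.5, 2], [0, 0, 0], 0.8],
    [[1.8, -1.5, 2], [0, 0, 0], 0.8],
  ],
)

```text
clock: 33.72
tcp_pos: [0.6302, 0.2485, -0.0062]
orientation: [0.0, 0.0, 1.0, -0.0]
wrist_force: [-0.4, -0.9, 1.5]
finger_gap: 0.0214
grip_force: 38.5
```

Request:
move_arm(
  targets=[
    [[0, 0, 1], [0, 0, 0], 0.8],
    [[0, 0, 1], [0, 0, 0], 0.8],
  ],
)

```text
clock: 33.98
tcp_pos: [0.6302, 0.2485, -0.0064]
orientation: [0.001, 0.0, 1.0, -0.0]
wrist_force: [-3.5, -2.0, 6.3]
finger_gap: 0.0215
grip_force: 39.7
```

Contact. Releasing, then moving back to check everything.

Request:
move_arm(
  targets=[
    [[0, 0, -0.7], [0, 0, 0], 0.5],
    [[0, 0, -0.7], [0, 0, 0], 0.2],
    [[0, 0, -2], [0, 0, 0], -0.2],
    [[0, 0, -50], [0, 0, 0], -0.2],
    [[0, 0, -110], [0, 0, 0], -0.2],
  ],
)

```text
clock: 34.6
tcp_pos: [0.629, 0.2483, 0.1017]
orientation: [-0.002, 0.0, 1.0, -0.001]
wrist_force: [1.0, -0.2, -0.3]
finger_gap: 0.0511
grip_force: 0.0
```

Run:
```python
from h import *
p=wrist()
print('bush',[(np.round(a['centre'],4).tolist(),round(a['confidence'],2)) for a in env.landmark_of('bushing_mid',p)[:2]])
for a in env.regions_of('bushing_mid',p)[:1]: print(rect(p,a['mask'],.004))
hsv=cv2.cvtColor(p['pixels'],cv2.COLOR_RGB2HSV);H,S,V=[hsv[:,:,i].astype(int) for i in range(3)]
u=wproj(p,[.6294,.249,.004])[0]; yy,xx=np.mgrid[:480,:640]; k=np.hypot(xx-u[0],yy-u[1])<60
print(rect(p,(H>20)&(H<32)&(S>140)&(V>60)&k,.004))
b=bev(p,.629,.2487,.035,.004,8); cv2.imwrite('pics/b2.png',b[:,:,::-1])
```

```text
bush [([0.6293, 0.2504, 0.0168], 0.59), ([0.6716, -0.0624, 0.0273], 0.42)]
[632.1, 247.6, -24.5, 35.1, 32.2]
[622.9, 249.2, 83.0, 35.5, 23.3]
```

Request:
move_arm(
  targets=[
    [[230, -250, -40], [0, 0, 0], -0.2],
    [[230, -250, -40], [0, 0, 0], -0.2],
    [[230, -250, -40], [0, 0, 0], -0.2],
    [[230, -250, -40], [0, 0, 0], -0.2],
    [[230, -250, -40], [0, 0, 0], -0.2],
  ],
)

```text
clock: 35.38
tcp_pos: [0.418, 0.0193, 0.1381]
orientation: [-0.0, -0.0, 1.0, -0.0]
wrist_force: [1.0, -1.0, -0.3]
finger_gap: 0.0511
grip_force: 0.0
```

Run:
```python
from h import *
q=env.read_camera('top'); p=wrist()
for t in ['battery_mid','hex_keys_mid','green_box_mid','bushing_mid']:
  for c in (q,p,env.read_camera('side')): print(t,[(np.round(a['centre'],4).tolist(),round(a['confidence'],2)) for a in env.landmark_of(t,c)[:1]])
def r(i,h=300): return cv2.resize(i,(h,h),interpolation=cv2.INTER_CUBIC)
I=[r(cv2.imread('pics/b2.png')[:,:,::-1],260),r(bev(q,.6294,.249,.06,.004,4),260),r(bev(q,.6305,-.2315,.07,.004,4),260),r(bev(q,.67,-.0615,.07,.004,4),260),r(bev(p,.45,.313,.09,.03,4),260),r(bev(q,.45,.313,.09,.03,4),260)]
cv2.imwrite('pics/fin.png',np.vstack([np.hstack(I[:3]),np.hstack(I[3:])])[:,:,::-1])
```

```text
battery_mid [([0.4519, 0.318, 0.0414], 0.78)]
battery_mid [([0.446, 0.3146, 0.0408], 0.78)]
battery_mid [([0.4463, 0.3157, 0.0375], 0.98)]
hex_keys_mid [([0.6289, -0.2344, 0.015], 0.76)]
hex_keys_mid [([0.63, -0.2339, 0.0145], 0.86)]
hex_keys_mid [([0.6291, -0.2311, 0.012], 0.57)]Traceback (most recent call last):
  File "<stdin>", line 4, in <module>
ValueError: only the last four pictures can be asked about
```

Run:
```python
from h import *
q=env.read_camera('top'); p=wrist(); z=env.read_camera('side')
for t in ['green_box_mid','bushing_mid']:
  for c in (q,p,z): print(t,[(np.round(a['centre'],4).tolist(),round(a['confidence'],2)) for a in env.landmark_of(t,c)[:1]])
def r(i,h=260): return cv2.resize(i,(h,h),interpolation=cv2.INTER_CUBIC)
I=[r(cv2.imread('pics/b2.png')[:,:,::-1]),r(bev(q,.6294,.249,.06,.004,4)),r(bev(q,.6305,-.2315,.07,.004,4)),r(bev(q,.67,-.0615,.07,.004,4)),r(bev(p,.45,.313,.09,.03,4)),r(bev(q,.45,.313,.09,.03,4))]
cv2.imwrite('pics/fin.png',np.vstack([np.hstack(I[:3]),np.hstack(I[3:])])[:,:,::-1])
```

```text
green_box_mid [([0.6703, -0.0635, 0.0306], 0.56)]
green_box_mid []
green_box_mid [([0.6324, -0.2335, 0.0117], 0.67)]
bushing_mid [([0.6294, 0.2481, 0.0181], 0.44)]
bushing_mid []
bushing_mid [([0.632, 0.2502, 0.0168], 0.48)]
```

View pics/fin.png

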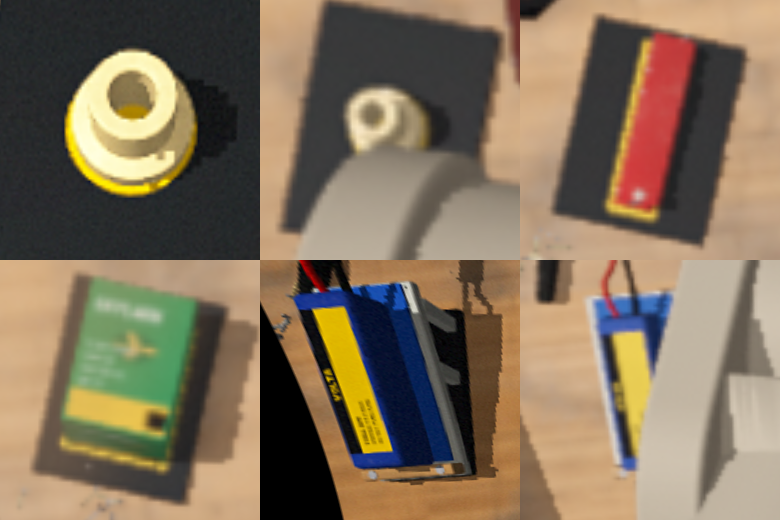

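The composite shows:
- The bushing stands upright, centred on its spot.
- The hex keys lie on the bar; the offset seen is the parallax of their height.
- The carton sits squarely on its rectangle.
- The battery lies on the rest against the cleat, with its wires uphill.

The arm is clear.

```bash
python3 -c "
from h import *
print(env.hand_in())"
```

```text
the job is handed in; nothing more can be done
None
```

The job is handed in: battery on the charging rest against the cleat with wires uphill, and hex keys, carton and bushing each within about 2 mm of centre on their tiles by the last camera check. The black battery was not touched, and it took about 36 s of the 99 s allowed.

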